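# Uncover one breaker terminal and gauge it

### The arm

A 6-joint arm with a two-finger parallel gripper is mounted at the origin on the work surface. World frame = base frame: x ahead of the robot, y to its left, z up, the work surface at z = 0. Lengths are in mm, angles in rad, forces in N, time in s.
With the tool pointing down it reaches from about 275 to 750 mm from the base axis. Payload 10.2 kg.
Tool frame: the origin (TCP) lies between the finger pads; the fingertips stand 25 mm ahead of it and the grasp point (between the pads) lies 6 mm ahead of it; z points along the fingers, y is the line along which they close (so a half turn about z gives the same grasp; the last joint's range is limited). The gripper opens to 85 mm and grips with 20 to 120 N. Pads are 22 mm wide; open, the fingers measure 114 mm over their backs; the gripper's body (76 mm by 85 mm) begins 54 mm behind the grasp point. The pads swing forward as they close: fully open they stand 13 mm farther back than shut.
Start: joints at [1.082, 0.313, 1.498, -0, 1.331, -0.223], TCP at [137.92, 506.566, 225.994] pointing down, gripper open.
Joint ranges: [-2.94, 2.94], [-0.97, 2.17], [0.19, 2.56], [-1.23, 4.37], [0.02, 3.11], [-2.88, 2.88]. Speed limits (rad/s): [2.39, 2.39, 3.01, 3.14, 3.14, 3.14].

### API

Orientations are given as a unit quaternion [w, x, y, z].
In Python, from rig import ctrl, eyes, finish_job gives the robot as it stands.
- The arm moves only by the tool step_arm, never from a script. Its argument "increments" is a list of rows, each an object of numbers: "dx", "dy", "dz": the shift along the tool's x, y, z in units of 25 mm (1.0 is 25 mm); "wx", "wy", "wz": the turn, a rotation vector about the tool's x, y, z in units of 6 degrees (1.0 is 6 degrees). A call has 1 to 5 rows; each row shifts and turns the commanded pose from where the row before left it, along the tool's axes as they then stand; what a row does not reach is not made up. A row lasts 1/10 s, in which the tool goes at most 50 mm and 8.59 degrees, less where a joint would pass 70% of its speed; a pose out of reach is approached as far as the arm can. A call is refused whole if a number of a shift passes 1 or a number of a turn 1, either way. A call with a gripper value outside its range is refused whole. "fingers" is the finger opening in mm, from 0 to 85.4, set as the call begins (left out, the last holds). The fingers move at their own pace and stop on an object; "squeeze" is the grip in N (left out, the last holds). Time passes only in rows, so rows that do not move let the fingers close. It gives the time, the measured TCP pose, the force, the opening and the grip force at its end, in the units of the state.
- ctrl.sense(): the state, without advancing time (a new reading comes with each control period).
- eyes.capture(name): name is "scene" or "top" or "wrist"; returns a dict with "frame" (384x512x3 uint8, blue, green, red), "fx", "fy", "cx", "cy" (pixels), "R" (3x3) and "t" (3): a world point X has camera coordinates R X + t; the wrist camera has in their place "tool_from_camera" (4x4, takes a point from camera to tool coordinates, whose origin is the TCP and whose axes are the flange's). Camera axes: x right, y down, z forward; pixel columns grow to the right and rows downward; lengths in mm; the calibration is good to about 2 mm. A picture is of the moment at which its call begins: read the wrist's pose just before it. There is no depth.
- finish_job(): hands the job in; it is judged then, once.
Trained networks look in the newest picture that a camera, given by its name, has taken for a name from the list of things; names that differ only in an ending like _2 or _b are one class to them, and where a whole thing is asked for, a point or a joint stands for the part that bears it (a point fixed in the world has none). Each returns a list of dicts, best first, with "p" (0 to 1); they miss things now and then, are a little off and sometimes report something else, mostly with a low value. They report only what shows in the picture. A call takes as long as a camera call.
- eyes.cut_out(camera, label): "mask" (384x512 bool, what is visible of it).
- eyes.landmark_of(camera, label): "point" ([x, y, z] in mm, in the coordinates of the camera as it stood for that picture, good to about 4 mm: a listed point, or the origin of a listed thing).
The state is a dict: "time_s": time; "joints": joint angles; "dq": joint speeds; "tau": joint torques, N m; "eef_pos": TCP position; "ee_rot": TCP orientation; "force": force on the tool from outside, world axes, zero at the start; "wrist_torque": the same for the moment, N m; "grip_width": opening from 0.0 (shut) to 1.0 (fully open); "grip_force": force on a finger pad.
Only numpy, scipy, OpenCV 4.12 (cv2) and the standard library are available. Lean on these libraries where they do the work, as an engineer would, in place of code of your own. Each camera call takes 0.05 s, during which the arm holds its last target. There are 200 camera calls.

### The job

First lift the yellow hold-down bar off the sloping breaker and lay it flat in the shallow blue tray, then take off the orange terminal cap and put it in the same tray. Then push the red-handled gauge pin fully home in the terminal opening that the orange cap was covering, and leave it there. Leave the grey caps, the other two gauge pins and everything else on the bench where they are.

Things in the scene. Friction and masses are not known exactly. Their poses are not given: they have to be found in the camera images.
- breaker: Beige-grey breaker fixed on a slope, 130 (x) x 120 (y) x 60 (z). Origin at the centre of its underside; z is the normal of its face, leaning 27 degrees from vertical to the robot's side; x points up the slope, y level along the terminal row (row at x -43). Below the row a lip 6 high; barriers 2 thick, 8 high between the poles; black toggle 25 high at x 36.
- terminal_left (a point): Centre of the mouth of the square terminal opening at the breaker's y = +40, in the plane of the face. Each opening is 10.5 x 10.5, 34 deep along the breaker's -z, with a 2 chamfer.
- terminal_middle (a point): The same for the opening at the breaker's y = 0.
- terminal_right (a point): The same for the opening at the breaker's y = -40.
- bar: Yellow hold-down bar, black bands, 80 g, 14 (x) x 156 (y) x 18 (z), axes parallel to the breaker's. Origin: centre of its underside, 43 above the breaker's face, 3 above the cap ribs. Lies over the terminal row in 18 wide notches of two fork cheeks (at the breaker's y +-67, 8 thick, 36 wide in x, prongs to 57 above the face); lifts out along the breaker's z.
- orange_cap: Orange terminal cap, 30 g: foot 36 x 36 x 10 with an upright grip rib on top, 12 thick (its x), 24 long (its y), 30 high; overall height 40. Origin at the centre of its underside, z up through the rib. Sits flat on the sloping face over one of the three terminals, axes parallel to the breaker's. Which terminal it covers varies.
- grey_cap_a: Grey terminal cap, 30 g: foot 36 x 36 x 10 with an upright grip rib on top, 12 thick (its x), 24 long (its y), 30 high; overall height 40. Origin at the centre of its underside, z up through the rib. Sits flat on the sloping face over one of the three terminals, axes parallel to the breaker's. To be left alone.
- grey_cap_b: Grey terminal cap, 30 g: foot 36 x 36 x 10 with an upright grip rib on top, 12 thick (its x), 24 long (its y), 30 high; overall height 40. Origin at the centre of its underside, z up through the rib. Sits flat on the sloping face over one of the three terminals, axes parallel to the breaker's. To be left alone.
- tray: Shallow open blue tray, fixed, 160 (x) x 220 (y) x 45 (z) outside, walls and floor 5 thick. Origin at the centre of its underside, z up. It may be on either side of the breaker.
- stand: Aluminium gauge stand, fixed block 45 (x) x 160 (y) x 45 (z) mm. Origin at the centre of its underside, z up. Three 11 mm square holes, 36 deep, 50 apart along its y, each holding a gauge pin. On the other side of the breaker from the tray.
- red_pin: The pin to use: gauge pin, red flat-sided handle, upright in one of the stand's holes: steel shaft 8 dia. reaching 30 below the origin, steel collar 18 dia., 4 thick, handle 14 (x) x 18 (y) from 4 to 84 above the origin. Origin on the axis at the collar's underside (45 above the bench at the start), z up the handle. 40 g. Which hole it stands in varies.
- green_pin: Another gauge pin, green flat-sided handle, upright in one of the stand's holes: steel shaft 8 dia. reaching 30 below the origin, steel collar 18 dia., 4 thick, handle 14 (x) x 18 (y) from 4 to 84 above the origin. Origin on the axis at the collar's underside (45 above the bench at the start), z up the handle. 40 g. To be left alone.
- blue_pin: Another gauge pin, blue flat-sided handle, upright in one of the stand's holes: steel shaft 8 dia. reaching 30 below the origin, steel collar 18 dia., 4 thick, handle 14 (x) x 18 (y) from 4 to 84 above the origin. Origin on the axis at the collar's underside (45 above the bench at the start), z up the handle. 40 g. To be left alone.
- spare_breaker: Bystander: beige-grey breaker 110 x 100 x 55 with a black toggle to 79, behind the fixture. Origin at the centre of its underside.
- power_driver: Bystander: yellow power screwdriver upright in a black foot 68 in diameter, 220 tall. Origin at the centre of its underside.
- tape_roll: Bystander: brown tape roll, 90 in diameter, 25 high. Origin at the centre of its underside.
- screw_dish: Bystander: small steel dish 64 in diameter, 26 high, between the robot and the fixture. Origin at the centre of its underside.
- cleaner: Bystander: white bottle 52 in diameter, 130 tall. Origin at the centre of its underside.

How it is judged:
By the outcome, as a careful person would: the job done as asked, in the order asked, and still so for the second after the job is handed in, with the robot touching nothing.
It also fails if it takes over 64 s, if anything falls off the work surface, if the arm or the gripper's body presses on something with over 40 N, if the wrist force passes 120 N, or if a joint passes its speed limit or range.

## Working session

There is one attempt and no reset: what is moved stays moved. The work goes in short steps, Python scripts to look and compute and a tool call to move; the robot and the scene stay as the last step left them, time stands still between calls to the robot, and variables do not carry over. Pictures are saved under pics/ and viewed, at most 10 in all, crops included, and the job is handed in when it is done.

Besides the shell and the picture viewer there is one more tool, called after "Call:" by a JSON object that holds its "method" and its "body", one argument or row to a line. step_arm: Moves the arm, as the interface text tells. Its arguments: {"type":"object","properties":{"increments":{"type":"array"},"fingers":{"type":"number"},"squeeze":{"type":"number"}},"required":["increments"]}

```bash
ls; mkdir -p pics
cat > h.py <<'E'
import numpy as np, cv2
from scipy.spatial.transform import Rotation as Ro
from rig import ctrl, eyes, finish_job
def w(cam,c,p):
    return c["R"] is not None and np.array(c["R"]).T@(np.array(p)-np.array(c["t"]))
E
python3 - <<'E'
from h import *
ims=[]
for cam in ("scene","top"):
    c=eyes.capture(cam); ims.append(c["frame"])
    print(cam,c["fx"],c["cx"],c["cy"], np.round(c["R"],3).tolist(),np.round(c["t"],1))
    for l in ["breaker","terminal_left","terminal_middle","terminal_right","bar","orange_cap","grey_cap_a","tray","stand","red_pin","green_pin","blue_pin","spare_breaker","power_driver","tape_roll","screw_dish","cleaner"]:
        r=eyes.landmark_of(cam,l)
        print(l,[(round(d["p"],2),np.round(w(cam,c,d["point"])).tolist()) for d in r[:3]])
cv2.imwrite("pics/a.png",cv2.resize(np.hstack(ims),(800,300)))
s=ctrl.sense();print(s)
E
```

```text
pics
scene 486.84365358852847 257.9406859893664 190.25951500842368 [[-0.471, 0.882, 0.022], [0.493, 0.283, -0.823], [-0.732, -0.377, -0.568]] [ 266.5 -219.8 1868.1]
breaker [(0.85, [562.0, -31.0, 38.0]), (0.52, [498.0, -71.0, 73.0])]
terminal_left [(0.82, [495.0, 10.0, 69.0]), (0.34, [696.0, 247.0, -1.0])]
terminal_middle [(0.56, [493.0, -30.0, 72.0])]
terminal_right [(0.6, [502.0, -72.0, 74.0])]
bar []
orange_cap [(0.68, [497.0, -30.0, 74.0]), (0.56, [485.0, 337.0, -4.0])]
grey_cap_a [(0.64, [495.0, 5.0, 74.0]), (0.52, [500.0, -73.0, 72.0])]
tray [(0.66, [499.0, -313.0, -1.0])]
stand [(0.9, [483.0, 338.0, -4.0]), (0.58, [469.0, 295.0, 47.0])]
red_pin [(0.53, [472.0, 293.0, 48.0])]
green_pin [(0.7, [697.0, 246.0, 2.0]), (0.62, [484.0, 338.0, 43.0])]
blue_pin [(0.7, [495.0, 390.0, 39.0]), (0.3, [484.0, 338.0, -1.0])]
spare_breaker [(0.68, [775.0, 2.0, -1.0]), (0.6, [474.0, -31.0, 114.0]), (0.59, [366.0, 5.0, 2.0])]
power_driver [(0.65, [723.0, -264.0, 2.0]), (0.26, [487.0, 339.0, 46.0])]
tape_roll [(0.81, [699.0, 244.0, -1.0])]
screw_dish [(0.57, [371.0, 9.0, 3.0]), (0.24, [496.0, 11.
[... 1205 characters left out ...]
0, -162.0, -0.0])]
{'time_s': 1.8, 'joints': array([ 1.08158096e+00,  3.12860327e-01,  1.49769550e+00, -1.83674398e-05,
        1.33102651e+00, -2.23371949e-01]), 'dq': array([ 0.00068952, -0.00133016, -0.00050088, -0.00092077, -0.00180988,
       -0.00038568]), 'tau': array([-9.18741648e-05, -4.12164795e+01, -2.59899473e+01, -2.19915546e-04,
        4.59898220e-04,  4.91018818e-05]), 'eef_pos': array([137.93121159, 506.55575922, 226.0161805 ]), 'ee_rot': array([1.01595607e-05, 1.32528477e-01, 9.91179198e-01, 1.72157524e-06]), 'force': array([0.45918138, 0.11757021, 0.69094468]), 'wrist_torque': array([0.0019368 , 0.02407711, 0.02336611]), 'grip_force': 0.0, 'grip_width': 1.0037413694624995}
```

View pics/a.png

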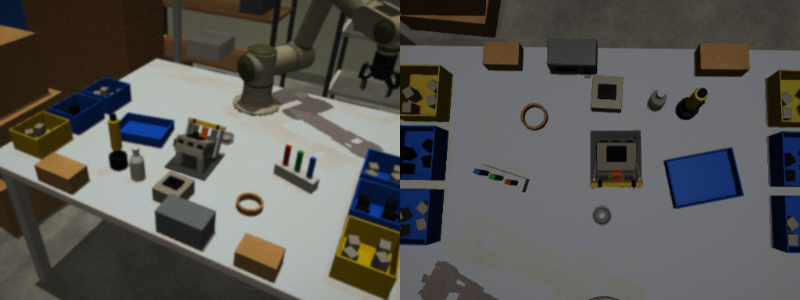

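The left view shows the scene and the right the top view. The breaker is in the middle with the bar (~475,-31,111) and the orange cap under it on the middle terminal. The tray is on the robot's right at y≈-313. The stand is on the left, with the red pin in the hole nearest the breaker.

```bash
cat >> h.py <<'E'
def cur():
    s=ctrl.sense(); q=s["ee_rot"]; return np.array(s["eef_pos"]),Ro.from_quat([q[1],q[2],q[3],q[0]]).as_matrix(),s
def bframe(psi,tilt=27):
    return Ro.from_euler("ZY",[psi,-tilt],degrees=True).as_matrix()
def toolrot(B): # tool x=by, y=bx, z=-bz
    return np.column_stack([B[:,1],B[:,0],-B[:,2]])
def plan(p,R,p0=None,R0=None,n=None):
    "constant rows: shift then turn in tool axes"
    if p0 is None: p0,R0,_=cur()
    rv=Ro.from_matrix(R0.T@R).as_rotvec(); d0=R0.T@(np.array(p)-p0)
    n0=n or 1
    for n in range(n0,200):
        dr=Ro.from_rotvec(rv/n).as_matrix(); S=np.zeros((3,3)); M=np.eye(3)
        for k in range(n): S+=M; M=M@dr
        d=np.linalg.solve(S,d0)/25; wv=np.degrees(rv/n)/6
        if max(abs(d).max(),abs(wv).max())<=1: break
    print("n",n,"d",np.round(d,3),"w",np.round(wv,3)); return d,wv,n
E
python3 - <<'E'
from h import *
eyes.capture("scene");c=eyes.capture("top")
R,t=np.array(c["R"]),np.array(c["t"])
def ray(u,z):
    d=R.T@np.array([(u[0]-c["cx"])/c["fx"],(u[1]-c["cy"])/c["fy"],1]); o=-R.T@t
    return o+d*(z-o[2])/d[2]
for l,z in (("tray",45),("stand",45),("bar",110)):
    for r in eyes.cut_out("top",l)[:2]:
        m=r["mask"].astype(np.uint8)
        b=cv2.boxPoints(cv2.minAreaRect(cv2.findNonZero(m)))
        print(l,round(r["p"],2),m.sum(),[np.round(ray(q,z)[:2]).tolist() for q in b])
B=bframe(4); plan(np.array([496,-31,73])+180*B[:,2],toolrot(B))
E
```

```text
tray 0.67 5869 [[552.0, -183.0], [602.0, -410.0], [442.0, -438.0], [393.0, -215.0]]
stand 0.96 899 [[484.0, 424.0], [531.0, 412.0], [482.0, 249.0], [436.0, 262.0]]
bar 0.65 551 [[481.0, 47.0], [484.0, -109.0], [465.0, -109.0], [462.0, 47.0]]
n 26 d [-0.97  -0.242 -0.018] w [-0.15  -0.107  0.445]
```

Call:
{"method": "step_arm", "body": {
  "increments": [
    {"dx":-0.97,"dy":-0.24,"dz":-0.02,"wx":-0.15,"wy":-0.11,"wz":0.44},
    {"dx":-0.97,"dy":-0.24,"dz":-0.02,"wx":-0.15,"wy":-0.11,"wz":0.44},
    {"dx":-0.97,"dy":-0.24,"dz":-0.02,"wx":-0.15,"wy":-0.11,"wz":0.44},
    {"dx":-0.97,"dy":-0.24,"dz":-0.02,"wx":-0.15,"wy":-0.11,"wz":0.44},
    {"dx":-0.97,"dy":-0.24,"dz":-0.02,"wx":-0.15,"wy":-0.11,"wz":0.44}
  ]
}}

```text
time_s: 2.55
eef_pos: [241.4, 435.4, 230.1]
ee_rot: [0.034, 0.246, 0.968, 0.035]
force: [0.1, 0.1, -0.8]
grip_width: 1.001
grip_force: 0.0
```

Call:
{"method": "step_arm", "body": {
  "increments": [
    {"dx":-0.97,"dy":-0.24,"dz":-0.02,"wx":-0.15,"wy":-0.11,"wz":0.44},
    {"dx":-0.97,"dy":-0.24,"dz":-0.02,"wx":-0.15,"wy":-0.11,"wz":0.44},
    {"dx":-0.97,"dy":-0.24,"dz":-0.02,"wx":-0.15,"wy":-0.11,"wz":0.44},
    {"dx":-0.97,"dy":-0.24,"dz":-0.02,"wx":-0.15,"wy":-0.11,"wz":0.44},
    {"dx":-0.97,"dy":-0.24,"dz":-0.02,"wx":-0.15,"wy":-0.11,"wz":0.44}
  ]
}}

```text
time_s: 3.05
eef_pos: [324.7, 342.9, 236.4]
ee_rot: [0.067, 0.355, 0.93, 0.07]
force: [0.5, 0.7, 0.0]
grip_width: 1.0
grip_force: 0.0
```

Call:
{"method": "step_arm", "body": {
  "increments": [
    {"dx":-0.97,"dy":-0.24,"dz":-0.02,"wx":-0.15,"wy":-0.11,"wz":0.44},
    {"dx":-0.97,"dy":-0.24,"dz":-0.02,"wx":-0.15,"wy":-0.11,"wz":0.44},
    {"dx":-0.97,"dy":-0.24,"dz":-0.02,"wx":-0.15,"wy":-0.11,"wz":0.44},
    {"dx":-0.97,"dy":-0.24,"dz":-0.02,"wx":-0.15,"wy":-0.11,"wz":0.44},
    {"dx":-0.97,"dy":-0.24,"dz":-0.02,"wx":-0.15,"wy":-0.11,"wz":0.44}
  ]
}}

```text
time_s: 3.55
eef_pos: [384.1, 233.4, 241.9]
ee_rot: [0.099, 0.459, 0.877, 0.103]
force: [0.4, 1.0, 0.1]
grip_width: 1.001
grip_force: 0.0
```

Call:
{"method": "step_arm", "body": {
  "increments": [
    {"dx":-0.97,"dy":-0.24,"dz":-0.02,"wx":-0.15,"wy":-0.11,"wz":0.44},
    {"dx":-0.97,"dy":-0.24,"dz":-0.02,"wx":-0.15,"wy":-0.11,"wz":0.44},
    {"dx":-0.97,"dy":-0.24,"dz":-0.02,"wx":-0.15,"wy":-0.11,"wz":0.44},
    {"dx":-0.97,"dy":-0.24,"dz":-0.02,"wx":-0.15,"wy":-0.11,"wz":0.44},
    {"dx":-0.97,"dy":-0.24,"dz":-0.02,"wx":-0.15,"wy":-0.11,"wz":0.44}
  ]
}}

```text
time_s: 4.05
eef_pos: [416.7, 113.1, 244.0]
ee_rot: [0.13, 0.555, 0.811, 0.135]
force: [0.8, 0.7, 0.6]
grip_width: 0.999
grip_force: 0.0
```

Call:
{"method": "step_arm", "body": {
  "increments": [
    {"dx":-0.97,"dy":-0.24,"dz":-0.02,"wx":-0.15,"wy":-0.11,"wz":0.44},
    {"dx":-0.97,"dy":-0.24,"dz":-0.02,"wx":-0.15,"wy":-0.11,"wz":0.44},
    {"dx":-0.97,"dy":-0.24,"dz":-0.02,"wx":-0.15,"wy":-0.11,"wz":0.44},
    {"dx":-0.97,"dy":-0.24,"dz":-0.02,"wx":-0.15,"wy":-0.11,"wz":0.44},
    {"dx":-0.97,"dy":-0.24,"dz":-0.02,"wx":-0.15,"wy":-0.11,"wz":0.44}
  ]
}}

```text
time_s: 4.55
eef_pos: [421.0, -11.4, 240.0]
ee_rot: [0.159, 0.642, 0.731, 0.165]
force: [1.1, 0.5, -0.7]
grip_width: 1.003
grip_force: 0.0
```

Call:
{"method": "step_arm", "body": {
  "increments": [
    {"dx":-0.97,"dy":-0.24,"dz":-0.02,"wx":-0.15,"wy":-0.11,"wz":0.44},
    {"dx":0}
  ]
}}

```text
invalid input at $.increments[1]: expected keys dx, dy, dz, wx, wy, wz
```

```bash
cat >> h.py <<'E'
def wristlook(labels,name=None):
    p,R,s=cur(); c=eyes.capture("wrist"); T=np.array(c["tool_from_camera"])
    out={}
    for l in labels:
        for d in eyes.landmark_of("wrist",l)[:2]:
            x=p+R@(T[:3,:3]@np.array(d["point"])+T[:3,3]); out.setdefault(l,[]).append(x)
            print(l,round(d["p"],2),np.round(x,1))
    if name: cv2.imwrite("pics/"+name,c["frame"])
    return p,R,c,T,out
def mrays(c,p,R,T,uv):
    "origin and directions in world"
    uv=np.atleast_2d(uv).astype(float)
    d=np.column_stack([(uv[:,0]-c["cx"])/c["fx"],(uv[:,1]-c["cy"])/c["fy"],np.ones(len(uv))])
    return p+R@T[:3,3],(R@T[:3,:3]@d.T).T
def hit(o,d,q,n): return o+d*(((q-o)@n)/(d@n))[:,None]
E
python3 - <<'E'
from h import *
p,R,c,T,o=wristlook(["breaker","terminal_left","terminal_middle","terminal_right","bar","orange_cap","grey_cap_a"],"b.png")
print(np.round(T,2).tolist(),p)
B=bframe(3); q=np.array([496,-31,73])+61*B[:,2]
for l in ("bar","orange_cap"):
  for r in eyes.cut_out("wrist",l)[:1]:
    m=r["mask"].astype(np.uint8); b=cv2.boxPoints(cv2.minAreaRect(cv2.findNonZero(m)))
    X=hit(*mrays(c,p,R,T,b),q if l=="bar" else q-21*B[:,2],B[:,2]); print(l,r["p"],np.round(b),np.round(X,1).tolist())
E
```

```text
breaker 0.7 [563.7 -32.8  42. ]
terminal_middle 0.64 [500.7 -30.3  76.5]
terminal_middle 0.17 [371.6  14.1   1.1]
terminal_right 0.72 [498.9 -70.7  72.7]
bar 0.87 [479.9 -30.2 110. ]
orange_cap 0.88 [495.6 -34.1  74.6]
orange_cap 0.36 [ 749.5 -161.1   -2.3]
grey_cap_a 0.71 [495.3 -72.7  74.6]
grey_cap_a 0.63 [497.9  12.7  74.1]
[[-0.0, -0.96, -0.3, 75.78], [1.0, -0.0, -0.0, -0.84], [0.0, -0.3, 0.96, -148.15], [0.0, 0.0, 0.0, 1.0]] [420.97941257 -11.41990566 240.0324226 ]
bar 0.89 [[232. 277.]
 [246. 126.]
 [261. 128.]
 [247. 278.]] [[462.4, -109.1, 122.3], [458.5, 47.0, 124.4], [470.7, 47.4, 130.7], [476.7, -108.8, 129.6]]
orange_cap 0.9 [[232. 208.]
 [235. 177.]
 [266. 180.]
 [263. 211.]] [[463.6, -39.7, 101.2], [462.9, -6.1, 101.7], [491.5, -5.2, 116.3], [493.1, -38.8, 116.2]]
```

View pics/b.png

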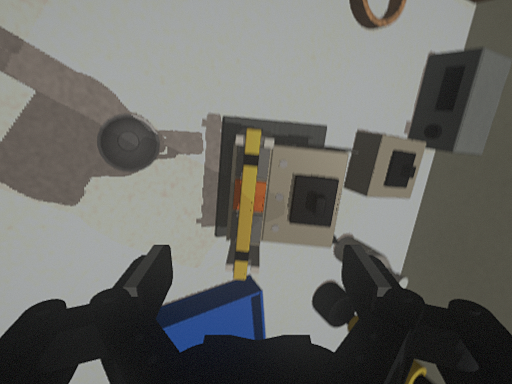

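Run:
```python
from h import *
B=bframe(2); plan(np.array([497,-31,73.5])+125*B[:,2],toolrot(B),n=5)
```

```text
n 5 d [-0.193 -0.077  0.457] w [-0.021 -0.045  0.176]
```

Call:
{"method": "step_arm", "body": {
  "increments": [
    {"dx":-0.19,"dy":-0.08,"dz":0.46,"wx":-0.02,"wy":-0.05,"wz":0.18},
    {"dx":-0.19,"dy":-0.08,"dz":0.46,"wx":-0.02,"wy":-0.05,"wz":0.18},
    {"dx":-0.19,"dy":-0.08,"dz":0.46,"wx":-0.02,"wy":-0.05,"wz":0.18},
    {"dx":-0.19,"dy":-0.08,"dz":0.46,"wx":-0.02,"wy":-0.05,"wz":0.18},
    {"dx":-0.19,"dy":-0.08,"dz":0.46,"wx":-0.02,"wy":-0.04,"wz":0.18}
  ]
}}

```text
time_s: 5.55
eef_pos: [440.2, -33.1, 183.9]
ee_rot: [0.163, 0.677, 0.698, 0.167]
force: [1.0, 0.2, 1.5]
grip_width: 1.001
grip_force: 0.0
```

Run:
```python
from h import *
p,R,c,T,o=wristlook(["breaker","terminal_left","terminal_middle","terminal_right","bar","orange_cap","grey_cap_a"],"c.png")
print(p,R.round(3).tolist())
B=bframe(2); F=np.array([497,-31,73.5])
print("rot err",np.degrees(Ro.from_matrix(R.T@toolrot(B)).as_rotvec()))
for r in eyes.cut_out("wrist","bar")[:1]:
    m=r["mask"].astype(np.uint8)
    o_,d=mrays(c,p,R,T,cv2.findNonZero(m)[:,0])
    X=(hit(o_,d,F+61*B[:,2],B[:,2])-F)@B
    # upper edge (max x) and lower edge by y-bins
    for y in range(-75,80,15):
        s=X[abs(X[:,1]-y)<3]
        if len(s): print(y,s[:,0].min().round(1),s[:,0].max().round(1))
    print(X[:,1].min(),X[:,1].max())
```

```text
breaker 0.81 [567.8 -30.6  39.8]
breaker 0.46 [ 729.9 -265.5   -1.6]
terminal_right 0.27 [ 748.9 -162.3   -4.1]
bar 0.71 [477.6 -30.1 114.5]
bar 0.7 [497.2 -69.   75.9]
orange_cap 0.94 [495.7 -36.5  75.1]
grey_cap_a 0.96 [495.  -70.   76.3]
grey_cap_a 0.85 [497.3   9.   74.4]
[440.16857635 -33.07708107 183.88874982] [[-0.031, 0.891, 0.454], [1.0, 0.028, 0.014], [-0.0, 0.454, -0.891]]
rot err [-0.00530806  0.12001125 -0.17808807]
-75 -9.4 2.5
-60 -10.0 3.3
-45 -9.8 4.1
-30 -8.8 4.0
-15 -9.4 3.2
0 -9.2 3.9
15 -9.0 3.9
30 -9.5 3.8
45 -9.2 4.5
60 -8.4 4.4
75 -7.5 5.1
-75.78113555965108 78.14421002330553
```

View pics/c.png

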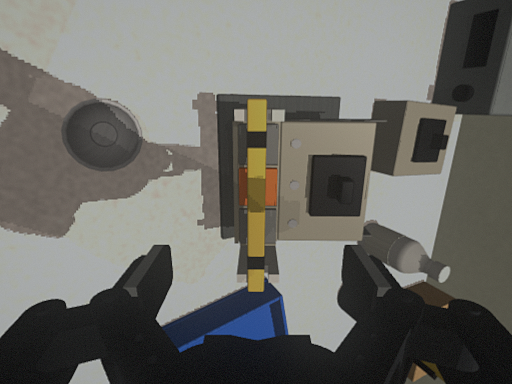

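The bar (columns 248–266, rows 99–291) is square to the gripper and about 2 mm below centre in y. I'll descend and grip it.

Call:
{"method": "step_arm", "body": {
  "increments": [
    {"dx":0.04,"dy":-0.06,"dz":0.8,"wx":0,"wy":0,"wz":0},
    {"dx":0,"dy":0,"dz":0.8,"wx":0,"wy":0,"wz":0},
    {"dx":0,"dy":0,"dz":0.5,"wx":0,"wy":0,"wz":0},
    {"dx":0,"dy":0,"dz":0.3,"wx":0,"wy":0,"wz":0}
  ]
}}

```text
time_s: 6.4
eef_pos: [465.9, -31.4, 129.5]
ee_rot: [0.162, 0.677, 0.698, 0.167]
force: [-0.4, -0.1, 0.2]
grip_width: 1.001
grip_force: 0.0
```

Call:
{"method": "step_arm", "body": {
  "increments": [
    {"dx":0,"dy":0,"dz":0,"wx":0,"wy":0,"wz":0},
    {"dx":0,"dy":0,"dz":0,"wx":0,"wy":0,"wz":0},
    {"dx":0,"dy":0,"dz":0,"wx":0,"wy":0,"wz":0},
    {"dx":0,"dy":0,"dz":0,"wx":0,"wy":0,"wz":0},
    {"dx":0,"dy":0,"dz":0,"wx":0,"wy":0,"wz":0}
  ],
  "fingers": 0,
  "squeeze": 40
}}

```text
time_s: 6.9
eef_pos: [465.8, -31.6, 130.5]
ee_rot: [0.163, 0.677, 0.698, 0.167]
force: [-0.3, -0.0, 0.5]
grip_width: 0.142
grip_force: 0.0
```

Call:
{"method": "step_arm", "body": {
  "increments": [
    {"dx":0,"dy":0,"dz":0,"wx":0,"wy":0,"wz":0},
    {"dx":0,"dy":0,"dz":0,"wx":0,"wy":0,"wz":0}
  ]
}}

```text
time_s: 7.1
eef_pos: [465.8, -31.5, 130.2]
ee_rot: [0.163, 0.677, 0.698, 0.167]
force: [-0.6, 0.5, -0.2]
grip_width: 0.002
grip_force: 0.0
```

Run:
```python
from h import *
p,R,c,T,o=wristlook(["bar","orange_cap","grey_cap_a"])
a=c["frame"]
s=eyes.capture("scene"); print([np.round(w(0,s,d["point"])) for d in eyes.landmark_of("scene","bar")]); f=s["frame"][150:240,190:330]
cv2.imwrite("pics/d.png",np.hstack([cv2.resize(a,(400,300)),cv2.resize(f,(400,300),interpolation=cv2.INTER_CUBIC)]))
```

```text
bar 0.95 [476.2 -30.2 111.4]
orange_cap 0.58 [496.8 -37.2  78.2]
grey_cap_a 0.82 [495.1   9.3  70.5]
[array([476., -33., 116.])]
```

View pics/d.png

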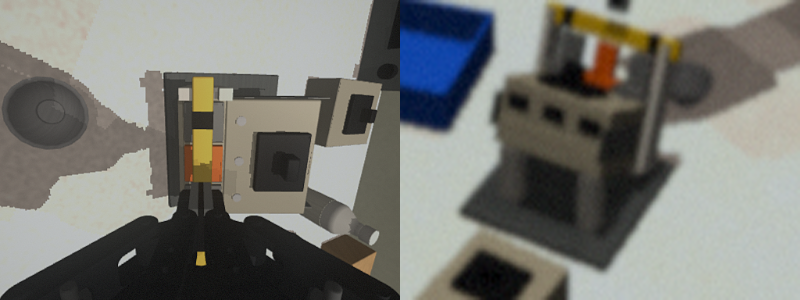

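Run:
```python
from h import *
p,R,s=cur(); c=eyes.capture("scene"); print(p)
for n,X in (("tcp",p),("tip",p+25*R[:,2]),("tcp-25",p-25*R[:,2]),("bartop",[467,-31,128]),("barend+",[467,47,128]),("barend-",[467,-109,128])):
    q=np.array(c["R"])@X+c["t"]; print(n,(q[:2]/q[2]*c["fx"]+[c["cx"],c["cy"]]).round(1))
cv2.imwrite("pics/e.png",cv2.resize(c["frame"][100:200,210:330],(720,600),interpolation=cv2.INTER_CUBIC))
w_=eyes.capture("wrist")
T=np.array(w_["tool_from_camera"]); Ti=np.linalg.inv(T)
for z in (-20,0,25):
    q=Ti@[0,0,z,1]; print(z,(q[:2]/q[2]*w_["fx"]+[w_["cx"],w_["cy"]]).round(1))
```

```text
[465.79237702 -31.51503624 130.09821074]
tcp [265.3 155. ]
tip [263.4 163. ]
tcp-25 [267.2 146.9]
bartop [265.2 155.8]
barend+ [288.7 162.6]
barend- [242.7 149.3]
-20 [258.8 262.5]
0 [258.6 243.9]
25 [258.4 226. ]
```

View pics/e.png

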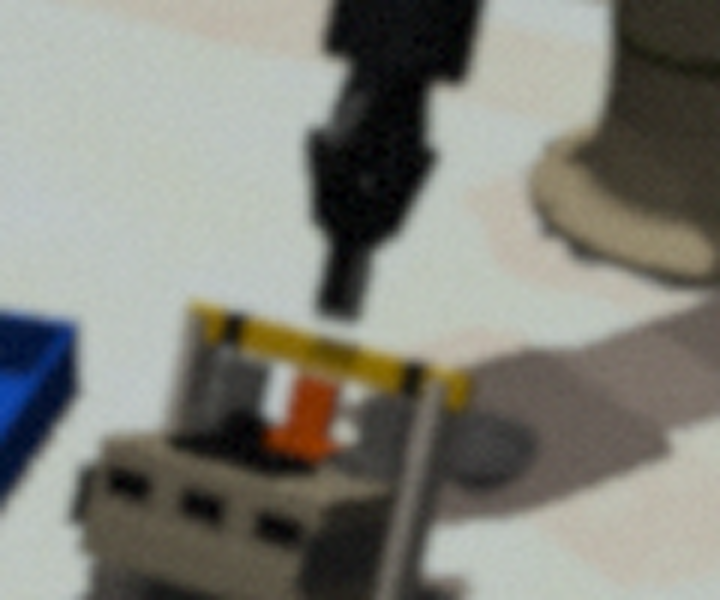

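Run:
```python
from h import *
c=eyes.capture("wrist"); T=np.array(c["tool_from_camera"]); Ti=np.linalg.inv(T)
print(c["fx"],c["fy"])
for col in (246,250,254,266,270): print(col,c["frame"][222:262:2,col].sum(1).astype(int).tolist())
for x in (11,-11):
  for z in (-20,-10,0,15,25):
    q=Ti@[x,0,z,1]; print(x,z,(q[:2]/q[2]*c["fx"]+[c["cx"],c["cy"]]).round(1))
cv2.imwrite("pics/f.png",cv2.resize(c["frame"][190:340,160:360],(800,600),interpolation=cv2.INTER_CUBIC))
```

```text
291.4138133595548 291.4138133595548
246 [171, 235, 234, 228, 234, 190, 176, 185, 181, 181, 173, 176, 175, 171, 170, 177, 170, 182, 177, 174]
250 [240, 233, 234, 243, 237, 224, 182, 180, 184, 174, 178, 177, 175, 176, 168, 171, 176, 173, 173, 176]
254 [237, 237, 230, 238, 238, 219, 103, 108, 102, 109, 100, 113, 91, 94, 91, 101, 89, 95, 89, 88]
266 [234, 247, 241, 245, 246, 231, 170, 187, 179, 176, 168, 183, 182, 179, 176, 183, 181, 169, 173, 174]
270 [226, 216, 213, 221, 234, 233, 231, 182, 197, 207, 203, 169, 190, 182, 185, 182, 176, 173, 172, 174]
11 -20 [258.9 242.4]
11 -10 [258.7 233.6]
11 0 [258.6 225.8]
11 15 [258.5 215.8]
11 25 [258.4 210. ]
-11 -20 [258.8 281.6]
-11 -10 [258.7 270.8]
-11 0 [258.6 261.2]
-11 15 [258.5 248.7]
-11 25 [258.4 241.4]
```

View pics/f.png

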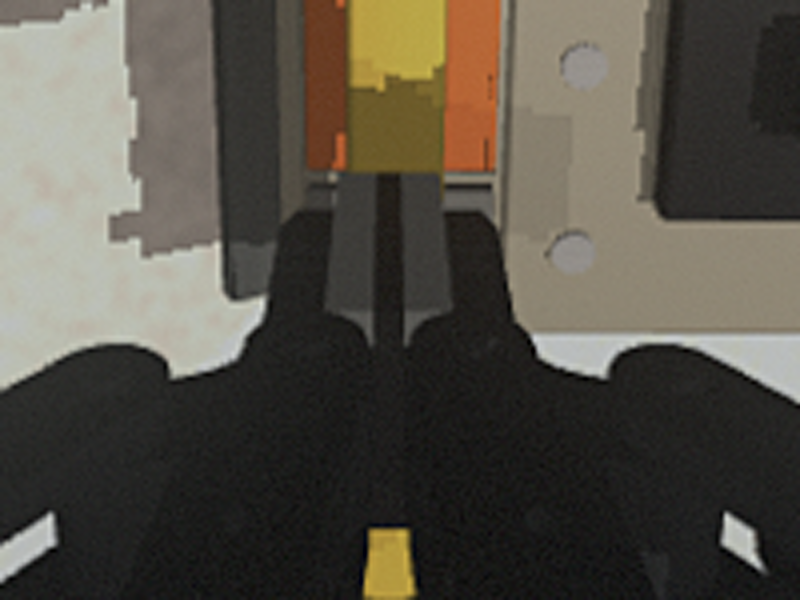

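Both views show that the shut fingertips sit about 9 mm behind the reported TCP. In the wrist view the tip edge is at row 233, and in the scene view there is a gap above the bar. That is roughly 34 mm short of the stated geometry, so the fingers closed above the bar. I'll reopen and go about 34 mm deeper, watching the force.

Call:
{"method": "step_arm", "body": {
  "increments": [
    {"dx":0,"dy":0,"dz":0,"wx":0,"wy":0,"wz":0},
    {"dx":0,"dy":0,"dz":0,"wx":0,"wy":0,"wz":0},
    {"dx":0,"dy":0,"dz":0,"wx":0,"wy":0,"wz":0},
    {"dx":0,"dy":0,"dz":0,"wx":0,"wy":0,"wz":0},
    {"dx":0,"dy":0,"dz":0,"wx":0,"wy":0,"wz":0}
  ],
  "fingers": 60
}}

```text
time_s: 8.05
eef_pos: [465.8, -31.5, 130.1]
ee_rot: [0.163, 0.677, 0.698, 0.167]
force: [-0.3, -0.6, 0.9]
grip_width: 0.699
grip_force: 0.0
```

Call:
{"method": "step_arm", "body": {
  "increments": [
    {"dx":0,"dy":0,"dz":0.4,"wx":0,"wy":0,"wz":0},
    {"dx":0,"dy":0,"dz":0.4,"wx":0,"wy":0,"wz":0},
    {"dx":0,"dy":0,"dz":0.3,"wx":0,"wy":0,"wz":0},
    {"dx":0,"dy":0,"dz":0.26,"wx":0,"wy":0,"wz":0},
    {"dx":0,"dy":0,"dz":0,"wx":0,"wy":0,"wz":0}
  ]
}}

```text
time_s: 8.55
eef_pos: [481.1, -30.9, 98.8]
ee_rot: [0.162, 0.677, 0.698, 0.167]
force: [0.8, -0.0, 0.1]
grip_width: 0.697
grip_force: 0.0
```

Call:
{"method": "step_arm", "body": {
  "increments": [
    {"dx":0,"dy":0,"dz":0,"wx":0,"wy":0,"wz":0},
    {"dx":0,"dy":0,"dz":0,"wx":0,"wy":0,"wz":0},
    {"dx":0,"dy":0,"dz":0,"wx":0,"wy":0,"wz":0},
    {"dx":0,"dy":0,"dz":0,"wx":0,"wy":0,"wz":0},
    {"dx":0,"dy":0,"dz":0,"wx":0,"wy":0,"wz":0}
  ],
  "fingers": 0,
  "squeeze": 40
}}

```text
time_s: 9.05
eef_pos: [481.8, -31.3, 100.6]
ee_rot: [0.164, 0.677, 0.698, 0.168]
force: [0.3, 0.2, 5.6]
grip_width: 0.155
grip_force: 42.0
```

Run:
```python
from h import *
p,R,s=cur(); p1=p-62*R[:,2]; print(p1)
R2=toolrot(bframe(12,0))
plan([536,-305,165],R2,p1,R,n=13)
```

```text
[453.59455399 -32.14069063 155.78234042]
n 13 d [-0.864  0.159  0.019] w [ 0.346  0.032 -0.129]
```

Call:
{"method": "step_arm", "body": {
  "increments": [
    {"dx":0,"dy":0,"dz":-0.4,"wx":0,"wy":0,"wz":0},
    {"dx":0,"dy":0,"dz":-0.4,"wx":0,"wy":0,"wz":0},
    {"dx":0,"dy":0,"dz":-0.56,"wx":0,"wy":0,"wz":0},
    {"dx":0,"dy":0,"dz":-0.56,"wx":0,"wy":0,"wz":0},
    {"dx":0,"dy":0,"dz":-0.56,"wx":0,"wy":0,"wz":0}
  ]
}}

```text
time_s: 9.55
eef_pos: [452.1, -31.6, 155.1]
ee_rot: [0.162, 0.677, 0.698, 0.167]
force: [1.1, -0.4, -1.2]
grip_width: 0.154
grip_force: 41.6
```

Call:
{"method": "step_arm", "body": {
  "increments": [
    {"dx":-0.86,"dy":0.16,"dz":0.02,"wx":0.35,"wy":0.03,"wz":-0.13},
    {"dx":-0.86,"dy":0.16,"dz":0.02,"wx":0.35,"wy":0.03,"wz":-0.13},
    {"dx":-0.86,"dy":0.16,"dz":0.02,"wx":0.35,"wy":0.03,"wz":-0.13},
    {"dx":-0.86,"dy":0.16,"dz":0.02,"wx":0.35,"wy":0.03,"wz":-0.13},
    {"dx":-0.86,"dy":0.16,"dz":0.02,"wx":0.35,"wy":0.03,"wz":-0.13}
  ]
}}

```text
time_s: 10.05
eef_pos: [478.1, -138.7, 160.9]
ee_rot: [0.099, 0.663, 0.735, 0.102]
force: [0.0, 0.3, -0.3]
grip_width: 0.155
grip_force: 41.6
```

Call:
{"method": "step_arm", "body": {
  "increments": [
    {"dx":-0.86,"dy":0.16,"dz":0.02,"wx":0.35,"wy":0.03,"wz":-0.13},
    {"dx":-0.86,"dy":0.16,"dz":0.02,"wx":0.35,"wy":0.03,"wz":-0.13},
    {"dx":-0.86,"dy":0.16,"dz":0.02,"wx":0.35,"wy":0.03,"wz":-0.13},
    {"dx":-0.86,"dy":0.16,"dz":0.02,"wx":0.35,"wy":0.03,"wz":-0.13},
    {"dx":-0.86,"dy":0.16,"dz":0.02,"wx":0.35,"wy":0.03,"wz":-0.13}
  ]
}}

```text
time_s: 10.55
eef_pos: [511.8, -242.7, 163.8]
ee_rot: [0.035, 0.644, 0.764, 0.036]
force: [0.5, 0.5, -0.8]
grip_width: 0.152
grip_force: 41.5
```

Call:
{"method": "step_arm", "body": {
  "increments": [
    {"dx":-0.86,"dy":0.16,"dz":0.02,"wx":0.35,"wy":0.03,"wz":-0.13},
    {"dx":-0.86,"dy":0.16,"dz":0.02,"wx":0.35,"wy":0.03,"wz":-0.13},
    {"dx":-0.86,"dy":0.16,"dz":0.02,"wx":0.35,"wy":0.03,"wz":-0.13},
    {"dx":0,"dy":0,"dz":0,"wx":0,"wy":0,"wz":0},
    {"dx":0,"dy":0,"dz":0,"wx":0,"wy":0,"wz":0}
  ]
}}

```text
time_s: 11.05
eef_pos: [535.4, -302.9, 163.2]
ee_rot: [-0.003, 0.629, 0.777, -0.003]
force: [-0.7, 0.7, -1.1]
grip_width: 0.159
grip_force: 41.5
```

Run:
```python
from h import *
p,R,s=cur(); print(p,R.round(3).tolist(),s["force"])
c=eyes.capture("top"); Rc,t=np.array(c["R"]),np.array(c["t"])
print([ (round(d["p"],2),np.round(w(0,c,d["point"]))) for d in eyes.landmark_of("top","tray")])
sc=eyes.capture("scene"); print([ (round(d["p"],2),np.round(w(0,sc,d["point"]))) for d in eyes.landmark_of("scene","tray")])
wi=eyes.capture("wrist");cv2.imwrite("pics/g.png",np.hstack([cv2.resize(wi["frame"],(400,300)),cv2.resize(c["frame"][140:290,300:500],(400,300))]))
plan([536,-305,40],toolrot(bframe(12,0)),n=5)
```

```text
[ 535.41547711 -302.87927663  163.15296058] [[-0.209, 0.978, -0.008], [0.978, 0.209, -0.002], [0.0, -0.008, -1.0]] [-0.74931004  0.66918083 -1.11653769]
[(0.81, array([ 493., -312.,   -1.])), (0.46, array([ 748., -163.,   -1.]))]
[(0.58, array([ 501., -313.,    1.]))]
n 5 d [-0.017  0.003  0.993] w [-0.013  0.003  0.003]
```

View pics/g.png

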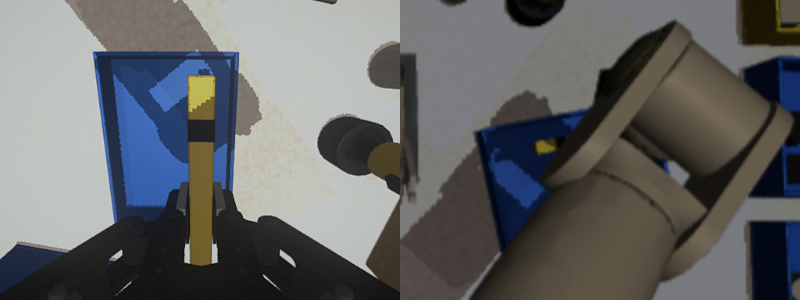

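Call:
{"method": "step_arm", "body": {
  "increments": [
    {"dx":-0.02,"dy":0,"dz":0.99,"wx":-0.02,"wy":0,"wz":0},
    {"dx":-0.02,"dy":0,"dz":0.99,"wx":-0.02,"wy":0,"wz":0},
    {"dx":-0.02,"dy":0,"dz":0.99,"wx":-0.02,"wy":0,"wz":0},
    {"dx":-0.02,"dy":0,"dz":0.99,"wx":0,"wy":0,"wz":0},
    {"dx":-0.02,"dy":0,"dz":0.99,"wx":0,"wy":0,"wz":0}
  ]
}}

```text
time_s: 11.8
eef_pos: [536.0, -305.7, 39.5]
ee_rot: [0.001, 0.629, 0.778, -0.001]
force: [0.1, -0.4, -0.8]
grip_width: 0.157
grip_force: 41.6
```

Call:
{"method": "step_arm", "body": {
  "increments": [
    {"dx":0,"dy":0,"dz":0.6,"wx":0,"wy":0,"wz":0},
    {"dx":0,"dy":0,"dz":0.5,"wx":0,"wy":0,"wz":0},
    {"dx":0,"dy":0,"dz":0.4,"wx":0,"wy":0,"wz":0},
    {"dx":0,"dy":0,"dz":0.12,"wx":0,"wy":0,"wz":0},
    {"dx":0,"dy":0,"dz":0,"wx":0,"wy":0,"wz":0}
  ]
}}

```text
time_s: 12.3
eef_pos: [536.4, -306.2, 0.4]
ee_rot: [0.001, 0.629, 0.778, -0.001]
force: [0.1, 0.4, -0.8]
grip_width: 0.152
grip_force: 41.6
```

Now down gently in 1.5–2 mm increments.

Call:
{"method": "step_arm", "body": {
  "increments": [
    {"dx":0,"dy":0,"dz":0.1,"wx":0,"wy":0,"wz":0},
    {"dx":0,"dy":0,"dz":0,"wx":0,"wy":0,"wz":0}
  ]
}}

```text
time_s: 12.5
eef_pos: [536.6, -306.4, 0.1]
ee_rot: [0.001, 0.629, 0.778, -0.001]
force: [-7.6, 5.3, 20.5]
grip_width: 0.156
grip_force: 53.8
```

Call:
{"method": "step_arm", "body": {
  "increments": [
    {"dx":0,"dy":0,"dz":0.08,"wx":0,"wy":0,"wz":0},
    {"dx":0,"dy":0,"dz":0,"wx":0,"wy":0,"wz":0}
  ]
}}

```text
time_s: 12.7
eef_pos: [536.7, -306.4, -0.0]
ee_rot: [0.001, 0.628, 0.778, -0.001]
force: [-14.5, 9.6, 36.8]
grip_width: 0.149
grip_force: 63.4
```

Call:
{"method": "step_arm", "body": {
  "increments": [
    {"dx":0,"dy":0,"dz":0.06,"wx":0,"wy":0,"wz":0},
    {"dx":0,"dy":0,"dz":0,"wx":0,"wy":0,"wz":0}
  ]
}}

```text
time_s: 12.9
eef_pos: [536.8, -306.4, -0.1]
ee_rot: [0.001, 0.628, 0.778, -0.001]
force: [-18.4, 13.3, 50.3]
grip_width: 0.157
grip_force: 70.7
```

Call:
{"method": "step_arm", "body": {
  "increments": [
    {"dx":0,"dy":0,"dz":-0.22,"wx":0,"wy":0,"wz":0},
    {"dx":0,"dy":0,"dz":0,"wx":0,"wy":0,"wz":0}
  ]
}}

```text
time_s: 13.1
eef_pos: [536.8, -306.6, 0.6]
ee_rot: [0.002, 0.629, 0.778, -0.001]
force: [-0.6, -0.3, -1.7]
grip_width: 0.159
grip_force: 41.6
```

Call:
{"method": "step_arm", "body": {
  "increments": [
    {"dx":0,"dy":0,"dz":0,"wx":0,"wy":0,"wz":0},
    {"dx":0,"dy":0,"dz":0,"wx":0,"wy":0,"wz":0},
    {"dx":0,"dy":0,"dz":0,"wx":0,"wy":0,"wz":0}
  ],
  "fingers": 35
}}

```text
time_s: 13.4
eef_pos: [536.1, -306.1, -1.1]
ee_rot: [0.0, 0.629, 0.778, -0.001]
force: [0.1, 0.2, 2.2]
grip_width: 0.411
grip_force: 1.1
```

Call:
{"method": "step_arm", "body": {
  "increments": [
    {"dx":0,"dy":0,"dz":-0.4,"wx":0,"wy":0,"wz":0},
    {"dx":0,"dy":0,"dz":-1,"wx":0,"wy":0,"wz":0},
    {"dx":0,"dy":0,"dz":-1,"wx":0,"wy":0,"wz":0},
    {"dx":0,"dy":0,"dz":-1,"wx":0,"wy":0,"wz":0},
    {"dx":0,"dy":0,"dz":-1,"wx":0,"wy":0,"wz":0}
  ]
}}

```text
time_s: 13.9
eef_pos: [536.1, -305.7, 110.6]
ee_rot: [0.0, 0.629, 0.778, -0.001]
force: [-0.1, -0.8, -1.7]
grip_width: 0.408
grip_force: 0.0
```

Run:
```python
from h import *
p,R,c,T,o=wristlook(["bar","tray"]); print(p)
F=np.array([494.5,-30.5,74]);B=bframe(1.5)
# tool tip 5 behind TCP; cap rib top 40
p1=p-50*R[:,2]
plan(F+110*B[:,2],toolrot(B),p1,R,n=13)
for r in eyes.cut_out("wrist","bar")[:1]:
    b=cv2.boxPoints(cv2.minAreaRect(cv2.findNonZero(r["mask"].astype(np.uint8))))
    print(hit(*mrays(c,p,R,T,b),np.array([0,0,23.]),np.array([0,0,1.])).round().tolist())
```

```text
bar 0.77 [ 537.1 -306.3    5.1]
tray 0.76 [ 499.6 -315.8    0.8]
[ 536.0682475 -305.7188149  110.5716049]
n 13 d [ 0.872 -0.162 -0.079] w [-0.346 -0.031  0.134]
[[541.0, -384.0, 23.0], [512.0, -232.0, 23.0], [526.0, -229.0, 23.0], [558.0, -380.0, 23.0]]
```

The bar lies in the tray, centred near (534,-306). Next is the cap. I'll rise 50 mm and return to the breaker.

Call:
{"method": "step_arm", "body": {
  "increments": [
    {"dx":0,"dy":0,"dz":-1,"wx":0,"wy":0,"wz":0},
    {"dx":0,"dy":0,"dz":-1,"wx":0,"wy":0,"wz":0},
    {"dx":0.87,"dy":-0.16,"dz":-0.08,"wx":-0.35,"wy":-0.03,"wz":0.13},
    {"dx":0.87,"dy":-0.16,"dz":-0.08,"wx":-0.35,"wy":-0.03,"wz":0.13},
    {"dx":0.87,"dy":-0.16,"dz":-0.08,"wx":-0.35,"wy":-0.03,"wz":0.13}
  ],
  "fingers": 60
}}

```text
time_s: 14.6
eef_pos: [510.6, -243.1, 163.2]
ee_rot: [0.038, 0.644, 0.763, 0.04]
force: [0.1, -0.8, 0.7]
grip_width: 0.702
grip_force: 0.0
```

Call:
{"method": "step_arm", "body": {
  "increments": [
    {"dx":0.87,"dy":-0.16,"dz":-0.08,"wx":-0.35,"wy":-0.03,"wz":0.13},
    {"dx":0.87,"dy":-0.16,"dz":-0.08,"wx":-0.35,"wy":-0.03,"wz":0.13},
    {"dx":0.87,"dy":-0.16,"dz":-0.08,"wx":-0.35,"wy":-0.03,"wz":0.13},
    {"dx":0.87,"dy":-0.16,"dz":-0.08,"wx":-0.35,"wy":-0.03,"wz":0.13},
    {"dx":0.87,"dy":-0.16,"dz":-0.08,"wx":-0.35,"wy":-0.03,"wz":0.13}
  ]
}}

```text
time_s: 15.1
eef_pos: [473.9, -138.4, 168.4]
ee_rot: [0.101, 0.664, 0.734, 0.105]
force: [0.3, 0.4, -0.0]
grip_width: 0.701
grip_force: 0.0
```

Call:
{"method": "step_arm", "body": {
  "increments": [
    {"dx":0.87,"dy":-0.16,"dz":-0.08,"wx":-0.35,"wy":-0.03,"wz":0.13},
    {"dx":0.87,"dy":-0.16,"dz":-0.08,"wx":-0.35,"wy":-0.03,"wz":0.13},
    {"dx":0.87,"dy":-0.16,"dz":-0.08,"wx":-0.35,"wy":-0.03,"wz":0.14},
    {"dx":0.87,"dy":-0.16,"dz":-0.08,"wx":-0.34,"wy":-0.03,"wz":0.14},
    {"dx":0.87,"dy":-0.16,"dz":-0.08,"wx":-0.34,"wy":-0.03,"wz":0.14}
  ]
}}

```text
time_s: 15.6
eef_pos: [443.9, -31.7, 169.9]
ee_rot: [0.163, 0.678, 0.696, 0.17]
force: [0.3, 0.2, 0.2]
grip_width: 0.702
grip_force: 0.0
```

Call:
{"method": "step_arm", "body": {
  "increments": [
    {"dx":0,"dy":0,"dz":0,"wx":0,"wy":0,"wz":0}
  ]
}}

```text
time_s: 15.7
eef_pos: [443.0, -30.4, 169.5]
ee_rot: [0.162, 0.677, 0.697, 0.169]
force: [-0.4, -0.5, -0.1]
grip_width: 0.702
grip_force: 0.0
```

Run:
```python
from h import *
p,R,c,T,o=wristlook(["breaker","orange_cap","grey_cap_a"],"h.png")
F=np.array([494.5,-30.5,74]);B=bframe(1.5)
print((p-F)@B,"rot err",np.degrees(Ro.from_matrix(R.T@toolrot(B)).as_rotvec()))
for l in ("orange_cap","grey_cap_a"):
  for r in eyes.cut_out("wrist",l)[:2]:
    m=r["mask"].astype(np.uint8)
    o_,d=mrays(c,p,R,T,cv2.findNonZero(m)[:,0])
    for h in (10,40):
      X=(hit(o_,d,F+h*B[:,2],B[:,2])-F)@B; print(l,h,X.min(0).round(1),X.max(0).round(1),cv2.minAreaRect(cv2.findNonZero(m)))
plan(F+12*B[:,2],toolrot(B),n=6)
```

```text
breaker 0.74 [562.9 -30.1  41.4]
orange_cap 0.73 [495.1 -38.1  74.9]
grey_cap_a 0.87 [496.  -67.3  72.5]
grey_cap_a 0.55 [494.6  10.9  73.3]
[ -2.50131846   1.48620191 108.40573588] rot err [ 0.08333615 -0.29025646  0.09811801]
orange_cap 10 [-17.7 -23.2  10. ] [17.5 18.8 10. ] ((260.5, 196.5), (45.0, 39.0), 90.0)
orange_cap 40 [-16.  -11.1  40. ] [14.9 25.8 40. ] ((260.5, 196.5), (45.0, 39.0), 90.0)
grey_cap_a 10 [-17.   22.3  10. ] [18.7 57.9 10. ] ((262.0, 149.0), (42.0, 42.0), 90.0)
grey_cap_a 40 [-15.3  28.9  40. ] [16.  60.2 40. ] ((262.0, 149.0), (42.0, 42.0), 90.0)
n 6 d [ 0.009 -0.     0.644] w [ 0.005 -0.004  0.001]
```

View pics/h.png

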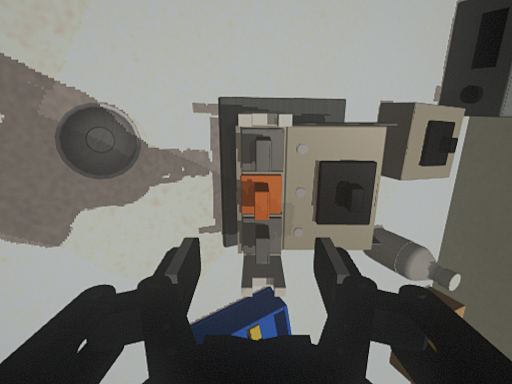

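The orange cap at (261,197) sits within 1 mm of where I assumed. I'll descend onto its rib.

Call:
{"method": "step_arm", "body": {
  "increments": [
    {"dx":0.05,"dy":0.04,"dz":0.9,"wx":0,"wy":0,"wz":0},
    {"dx":0,"dy":0,"dz":0.9,"wx":0,"wy":0,"wz":0},
    {"dx":0,"dy":0,"dz":0.9,"wx":0,"wy":0,"wz":0},
    {"dx":0,"dy":0,"dz":0.6,"wx":0,"wy":0,"wz":0},
    {"dx":0,"dy":0,"dz":0.3,"wx":0,"wy":0,"wz":0}
  ]
}}

```text
time_s: 16.5
eef_pos: [487.0, -30.3, 89.9]
ee_rot: [0.162, 0.678, 0.697, 0.169]
force: [-0.2, 0.1, 0.4]
grip_width: 0.701
grip_force: 0.0
```

Call:
{"method": "step_arm", "body": {
  "increments": [
    {"dx":0,"dy":0,"dz":0.2,"wx":0,"wy":0,"wz":0},
    {"dx":0,"dy":0,"dz":0,"wx":0,"wy":0,"wz":0}
  ]
}}

```text
time_s: 16.7
eef_pos: [489.2, -30.1, 86.8]
ee_rot: [0.163, 0.678, 0.697, 0.169]
force: [0.2, 0.1, 0.1]
grip_width: 0.701
grip_force: 0.0
```

Call:
{"method": "step_arm", "body": {
  "increments": [
    {"dx":0,"dy":0,"dz":0,"wx":0,"wy":0,"wz":0},
    {"dx":0,"dy":0,"dz":0,"wx":0,"wy":0,"wz":0},
    {"dx":0,"dy":0,"dz":0,"wx":0,"wy":0,"wz":0},
    {"dx":0,"dy":0,"dz":0,"wx":0,"wy":0,"wz":0},
    {"dx":0,"dy":0,"dz":0,"wx":0,"wy":0,"wz":0}
  ],
  "fingers": 0,
  "squeeze": 40
}}

```text
time_s: 17.2
eef_pos: [489.1, -30.0, 87.4]
ee_rot: [0.164, 0.677, 0.697, 0.169]
force: [-4.1, -0.1, 6.0]
grip_width: 0.128
grip_force: 39.3
```

Run:
```python
from h import *
F=np.array([494.5,-30.5,74]);B=bframe(1.5)
p,R,s=cur(); print((p-F)@B,s["force"],s["grip_width"],s["grip_force"])
p1=p-75*R[:,2]; R2=toolrot(bframe(12,0)); plan([459,-321,140],R2,p1,R,n=13)
```

```text
[ 1.30593406  0.65826176 14.34221643] [-4.06669931 -0.05698938  6.03097862] 0.12775869148848887 39.27679002285004
n 13 d [-0.889 -0.097  0.025] w [ 0.349  0.031 -0.131]
```

Call:
{"method": "step_arm", "body": {
  "increments": [
    {"dx":0,"dy":0,"dz":-0.4,"wx":0,"wy":0,"wz":0},
    {"dx":0,"dy":0,"dz":-0.6,"wx":0,"wy":0,"wz":0},
    {"dx":0,"dy":0,"dz":-0.6,"wx":0,"wy":0,"wz":0},
    {"dx":0,"dy":0,"dz":-0.7,"wx":0,"wy":0,"wz":0},
    {"dx":0,"dy":0,"dz":-0.7,"wx":0,"wy":0,"wz":0}
  ]
}}

```text
time_s: 17.7
eef_pos: [454.1, -31.0, 154.6]
ee_rot: [0.163, 0.678, 0.697, 0.169]
force: [0.1, 0.1, -1.0]
grip_width: 0.136
grip_force: 39.4
```

Call:
{"method": "step_arm", "body": {
  "increments": [
    {"dx":-0.89,"dy":-0.07,"dz":0.02,"wx":0.35,"wy":0.03,"wz":-0.13},
    {"dx":-0.89,"dy":-0.07,"dz":0.02,"wx":0.35,"wy":0.03,"wz":-0.13},
    {"dx":-0.89,"dy":-0.07,"dz":0.02,"wx":0.35,"wy":0.03,"wz":-0.13},
    {"dx":-0.89,"dy":-0.07,"dz":0.02,"wx":0.35,"wy":0.03,"wz":-0.13},
    {"dx":-0.89,"dy":-0.07,"dz":0.02,"wx":0.35,"wy":0.03,"wz":-0.13}
  ]
}}

```text
time_s: 18.2
eef_pos: [453.4, -143.5, 148.8]
ee_rot: [0.101, 0.664, 0.733, 0.104]
force: [-0.4, -0.5, 0.1]
grip_width: 0.132
grip_force: 39.5
```

Call:
{"method": "step_arm", "body": {
  "increments": [
    {"dx":-0.89,"dy":-0.07,"dz":0.02,"wx":0.35,"wy":0.03,"wz":-0.13},
    {"dx":-0.89,"dy":-0.07,"dz":0.02,"wx":0.35,"wy":0.03,"wz":-0.13},
    {"dx":-0.89,"dy":-0.07,"dz":0.02,"wx":0.35,"wy":0.03,"wz":-0.13},
    {"dx":-0.89,"dy":-0.07,"dz":0.02,"wx":0.35,"wy":0.03,"wz":-0.13},
    {"dx":-0.89,"dy":-0.07,"dz":0.02,"wx":0.35,"wy":0.03,"wz":-0.13}
  ]
}}

```text
time_s: 18.7
eef_pos: [459.4, -254.9, 145.6]
ee_rot: [0.037, 0.645, 0.763, 0.038]
force: [-0.4, 0.2, -0.6]
grip_width: 0.125
grip_force: 39.4
```

Call:
{"method": "step_arm", "body": {
  "increments": [
    {"dx":-0.89,"dy":-0.07,"dz":0.02,"wx":0.35,"wy":0.03,"wz":-0.13},
    {"dx":-0.89,"dy":-0.07,"dz":0.02,"wx":0.35,"wy":0.03,"wz":-0.13},
    {"dx":-0.89,"dy":-0.07,"dz":0.02,"wx":0.35,"wy":0.03,"wz":-0.14},
    {"dx":0,"dy":0,"dz":0,"wx":0,"wy":0,"wz":0}
  ]
}}

```text
time_s: 19.1
eef_pos: [466.7, -322.5, 143.7]
ee_rot: [-0.001, 0.63, 0.777, -0.002]
force: [0.2, 0.9, -1.2]
grip_width: 0.134
grip_force: 39.4
```

Run:
```python
from h import *
p,R,s=cur(); print(p,s["grip_width"],s["grip_force"]); R2=toolrot(bframe(12,0)); plan([467,-319,24],R2,n=5)
```

```text
[ 466.70409929 -322.48735574  143.69045113] 0.13408995455541514 39.44418489933014
n 5 d [0.027 0.01  0.957] w [-0.007  0.002 -0.004]
```

Call:
{"method": "step_arm", "body": {
  "increments": [
    {"dx":0.03,"dy":0,"dz":0.95,"wx":0,"wy":0,"wz":0},
    {"dx":0.03,"dy":0,"dz":0.95,"wx":0,"wy":0,"wz":0},
    {"dx":0.03,"dy":0,"dz":0.95,"wx":0,"wy":0,"wz":0},
    {"dx":0.03,"dy":0,"dz":0.95,"wx":0,"wy":0,"wz":0},
    {"dx":0,"dy":0,"dz":0.6,"wx":0,"wy":0,"wz":0}
  ]
}}

```text
time_s: 19.6
eef_pos: [465.1, -316.4, 32.4]
ee_rot: [-0.002, 0.63, 0.777, -0.001]
force: [0.2, 0.9, 0.1]
grip_width: 0.132
grip_force: 39.4
```

Call:
{"method": "step_arm", "body": {
  "increments": [
    {"dx":0,"dy":0,"dz":0.2,"wx":0,"wy":0,"wz":0},
    {"dx":0,"dy":0,"dz":0.2,"wx":0,"wy":0,"wz":0},
    {"dx":0,"dy":0,"dz":0,"wx":0,"wy":0,"wz":0}
  ]
}}

```text
time_s: 19.9
eef_pos: [465.9, -317.5, 23.8]
ee_rot: [-0.001, 0.629, 0.777, -0.001]
force: [-0.2, 0.6, -0.4]
grip_width: 0.133
grip_force: 39.4
```

Call:
{"method": "step_arm", "body": {
  "increments": [
    {"dx":0,"dy":0,"dz":0.06,"wx":0,"wy":0,"wz":0},
    {"dx":0,"dy":0,"dz":0.06,"wx":0,"wy":0,"wz":0},
    {"dx":0,"dy":0,"dz":0,"wx":0,"wy":0,"wz":0}
  ]
}}

```text
time_s: 20.2
eef_pos: [466.1, -317.8, 20.8]
ee_rot: [-0.0, 0.629, 0.777, -0.001]
force: [0.2, -0.8, 0.2]
grip_width: 0.129
grip_force: 39.6
```

Call:
{"method": "step_arm", "body": {
  "increments": [
    {"dx":0,"dy":0,"dz":0,"wx":0,"wy":0,"wz":0},
    {"dx":0,"dy":0,"dz":0,"wx":0,"wy":0,"wz":0},
    {"dx":0,"dy":0,"dz":0,"wx":0,"wy":0,"wz":0}
  ],
  "fingers": 30
}}

```text
time_s: 20.5
eef_pos: [465.9, -317.6, 20.4]
ee_rot: [-0.001, 0.629, 0.777, -0.001]
force: [1.0, 0.4, 0.1]
grip_width: 0.353
grip_force: 0.0
```

Call:
{"method": "step_arm", "body": {
  "increments": [
    {"dx":0,"dy":0,"dz":-0.5,"wx":0,"wy":0,"wz":0},
    {"dx":0,"dy":0,"dz":-1,"wx":0,"wy":0,"wz":0},
    {"dx":0,"dy":0,"dz":-1,"wx":0,"wy":0,"wz":0},
    {"dx":0,"dy":0,"dz":-1,"wx":0,"wy":0,"wz":0},
    {"dx":0,"dy":0,"dz":-1,"wx":0,"wy":0,"wz":0}
  ]
}}

```text
time_s: 21.0
eef_pos: [466.2, -317.5, 135.0]
ee_rot: [-0.0, 0.629, 0.777, -0.001]
force: [-0.9, -0.1, 0.3]
grip_width: 0.35
grip_force: 0.0
```

Run:
```python
from h import *
p,R,c,T,o=wristlook(["bar","orange_cap"]); print(p)
p1=p-50*R[:,2]
plan([440,200,215],toolrot(bframe(-15,0)),p1,R,n=20)
```

```text
bar 0.76 [ 536.2 -304.2    4. ]
orange_cap 0.63 [ 466.7 -321.7    6.2]
[ 466.2160419  -317.52836087  134.97874592]
n 21 d [ 0.994 -0.066 -0.058] w [-0.001  0.     0.214]
```

Run:
```python
from h import *
p,R,s=cur(); p1=p-50*R[:,2]
plan([458,255,220],toolrot(bframe(-15,0)),p1,R,n=23)
```

```text
n 24 d [ 0.963 -0.031 -0.06 ] w [0.    0.001 0.187]
```

Call:
{"method": "step_arm", "body": {
  "increments": [
    {"dx":0,"dy":0,"dz":-1,"wx":0,"wy":0,"wz":0},
    {"dx":0,"dy":0,"dz":-1,"wx":0,"wy":0,"wz":0},
    {"dx":0.96,"dy":-0.03,"dz":-0.06,"wx":0,"wy":0,"wz":0.19},
    {"dx":0.96,"dy":-0.03,"dz":-0.06,"wx":0,"wy":0,"wz":0.19},
    {"dx":0.96,"dy":-0.03,"dz":-0.06,"wx":0,"wy":0,"wz":0.19}
  ],
  "fingers": 60
}}

```text
time_s: 21.65
eef_pos: [449.9, -246.2, 186.8]
ee_rot: [-0.002, 0.653, 0.758, -0.001]
force: [0.3, 0.7, -0.3]
grip_width: 0.702
grip_force: 0.0
```

Call:
{"method": "step_arm", "body": {
  "increments": [
    {"dx":0.96,"dy":-0.03,"dz":-0.06,"wx":0,"wy":0,"wz":0.19},
    {"dx":0.96,"dy":-0.03,"dz":-0.06,"wx":0,"wy":0,"wz":0.19},
    {"dx":0.96,"dy":-0.03,"dz":-0.06,"wx":0,"wy":0,"wz":0.19},
    {"dx":0.96,"dy":-0.03,"dz":-0.06,"wx":0,"wy":0,"wz":0.19},
    {"dx":0.96,"dy":-0.03,"dz":-0.06,"wx":0,"wy":0,"wz":0.19}
  ]
}}

```text
time_s: 22.15
eef_pos: [433.1, -127.3, 194.4]
ee_rot: [-0.001, 0.69, 0.724, -0.001]
force: [1.0, 0.1, -0.3]
grip_width: 0.704
grip_force: 0.0
```

Call:
{"method": "step_arm", "body": {
  "increments": [
    {"dx":0.96,"dy":-0.03,"dz":-0.06,"wx":0,"wy":0,"wz":0.19},
    {"dx":0.96,"dy":-0.03,"dz":-0.06,"wx":0,"wy":0,"wz":0.19},
    {"dx":0.96,"dy":-0.03,"dz":-0.06,"wx":0,"wy":0,"wz":0.19},
    {"dx":0.96,"dy":-0.03,"dz":-0.06,"wx":0,"wy":0,"wz":0.19},
    {"dx":0.96,"dy":-0.03,"dz":-0.06,"wx":0,"wy":0,"wz":0.19}
  ]
}}

```text
time_s: 22.65
eef_pos: [428.2, -7.5, 201.9]
ee_rot: [-0.001, 0.725, 0.689, -0.001]
force: [0.5, -1.2, -0.5]
grip_width: 0.703
grip_force: 0.0
```

Call:
{"method": "step_arm", "body": {
  "increments": [
    {"dx":0.96,"dy":-0.03,"dz":-0.06,"wx":0,"wy":0,"wz":0.19},
    {"dx":0.96,"dy":-0.03,"dz":-0.06,"wx":0,"wy":0,"wz":0.19},
    {"dx":0.96,"dy":-0.03,"dz":-0.06,"wx":0,"wy":0,"wz":0.19},
    {"dx":0.96,"dy":-0.03,"dz":-0.06,"wx":0,"wy":0,"wz":0.19},
    {"dx":0.96,"dy":-0.03,"dz":-0.06,"wx":0,"wy":0,"wz":0.19}
  ]
}}

```text
time_s: 23.15
eef_pos: [435.3, 112.3, 209.3]
ee_rot: [-0.001, 0.758, 0.652, -0.002]
force: [0.5, -0.8, -0.1]
grip_width: 0.706
grip_force: 0.0
```

Call:
{"method": "step_arm", "body": {
  "increments": [
    {"dx":0.96,"dy":-0.03,"dz":-0.06,"wx":0,"wy":0,"wz":0.19},
    {"dx":0.96,"dy":-0.03,"dz":-0.06,"wx":0,"wy":0,"wz":0.19},
    {"dx":0.96,"dy":-0.03,"dz":-0.06,"wx":0,"wy":0,"wz":0.19},
    {"dx":0.96,"dy":-0.03,"dz":-0.06,"wx":0,"wy":0,"wz":0.19},
    {"dx":0.96,"dy":-0.03,"dz":-0.06,"wx":0,"wy":0,"wz":0.19}
  ]
}}

```text
time_s: 23.65
eef_pos: [454.3, 230.8, 216.6]
ee_rot: [-0.001, 0.789, 0.614, -0.002]
force: [0.9, -0.1, -0.3]
grip_width: 0.703
grip_force: 0.0
```

Call:
{"method": "step_arm", "body": {
  "increments": [
    {"dx":0.9,"dy":0,"dz":0,"wx":0,"wy":0,"wz":0},
    {"dx":0,"dy":0,"dz":0,"wx":0,"wy":0,"wz":0},
    {"dx":0,"dy":0,"dz":0,"wx":0,"wy":0,"wz":0}
  ]
}}

```text
time_s: 23.95
eef_pos: [459.7, 251.4, 216.5]
ee_rot: [-0.001, 0.789, 0.614, -0.002]
force: [-0.3, -1.3, 0.0]
grip_width: 0.705
grip_force: 0.0
```

Run:
```python
from h import *
p,R,c,T,o=wristlook(["red_pin","green_pin","blue_pin","stand"],"i.png")
print(p,R.round(3).tolist())
for l in ("red_pin","green_pin"):
  for r in eyes.cut_out("wrist",l)[:1]:
    m=r["mask"].astype(np.uint8); b=cv2.findNonZero(m)[:,0]; print(l,r["p"],b.min(0),b.max(0))
```

```text
red_pin 0.63 [470.9 294.2  46. ]
green_pin 0.94 [481.9 344.5  44.1]
blue_pin 0.62 [499.2 392.1  47.1]
stand 0.71 [489.9 339.9   1.3]
[459.74519175 251.401793   216.47878176] [[0.245, 0.969, -0.004], [0.969, -0.245, -0.001], [-0.002, -0.004, -1.0]]
red_pin 0.68 [248 125] [265 155]
green_pin 0.77 [251  65] [270  93]
```

View pics/i.png

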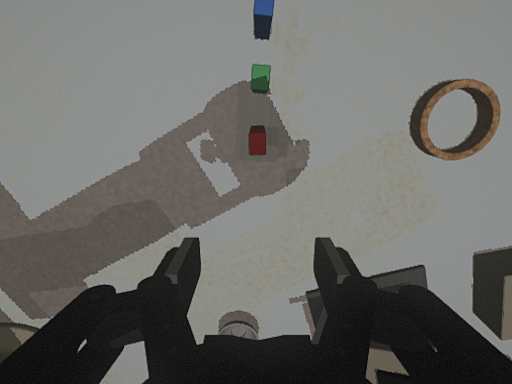

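The red handle top is centred near (257,144); green and blue are behind it. Next I'll work out the pin axis and the approach.

Run:
```python
from h import *
p,R,s=cur(); c=eyes.capture("wrist"); T=np.array(c["tool_from_camera"])
hsv=cv2.cvtColor(c["frame"],cv2.COLOR_BGR2HSV)
m=eyes.cut_out("wrist","red_pin")[0]["mask"].astype(np.uint8)
ys,xs=np.nonzero(m)
for r in range(ys.min(),ys.max()+1,2): print(r,xs[ys==r].min(),xs[ys==r].max(),c["frame"][r,257].tolist(),end=";")
for z,v in ((129,(256.8,144)),(129,(256.8,133)),(129,(256.8,155.5))): print(z,hit(*mrays(c,p,R,T,v),np.array([0,0,z]),np.array([0,0,1.])).round(1))
for q in ([471,295,45],[471,295,129]): 
    X=np.linalg.inv(T)@np.append(R.T@(np.array(q)-p),1); print(X[:2]/X[2]*c["fx"]+[c["cx"],c["cy"]])
plan([471,295,160],toolrot(bframe(-15.5,0)),n=3)
```

```text
126 252 260 [25, 27, 49];128 250 262 [33, 32, 54];130 249 263 [25, 28, 51];132 249 263 [25, 30, 63];134 248 264 [33, 34, 87];136 248 264 [33, 35, 86];138 248 264 [39, 40, 89];140 248 263 [36, 38, 88];142 248 263 [35, 36, 85];144 248 263 [33, 36, 85];146 248 263 [35, 35, 86];148 248 263 [33, 35, 85];150 248 263 [34, 37, 85];152 249 263 [29, 30, 83];154 250 253 [38, 40, 77];129 [[469.7 294.  129. ]]
129 [[471.9 302.5 129. ]]
129 [[467.4 285.  129. ]]
[257.93730282 132.28990658]
[258.02898787 142.3969733 ]
n 3 d [ 0.6   -0.007  0.763] w [-0.007  0.003  0.069]
```

Call:
{"method": "step_arm", "body": {
  "increments": [
    {"dx":0.6,"dy":-0.02,"dz":0.5,"wx":0,"wy":0,"wz":0.05},
    {"dx":0.6,"dy":-0.02,"dz":0.5,"wx":0,"wy":0,"wz":0.05},
    {"dx":0.6,"dy":-0.02,"dz":0.5,"wx":0,"wy":0,"wz":0.05},
    {"dx":0,"dy":0,"dz":0.5,"wx":0,"wy":0,"wz":0},
    {"dx":0,"dy":0,"dz":0,"wx":0,"wy":0,"wz":0}
  ]
}}

```text
time_s: 24.9
eef_pos: [469.1, 295.0, 165.4]
ee_rot: [-0.001, 0.794, 0.608, -0.003]
force: [-0.2, -0.4, 0.6]
grip_width: 0.7
grip_force: 0.0
```

Run:
```python
from h import *
p,R,c,T,o=wristlook(["red_pin"],"j.png")
print(p,R.round(3).tolist())
m=eyes.cut_out("wrist","red_pin")[0]["mask"].astype(np.uint8)
ys,xs=np.nonzero(m)
for r in range(ys.min(),ys.max()+1,6): print(r,xs[ys==r].min(),xs[ys==r].max(),end=";")
o_,d=mrays(c,p,R,T,np.array([[(xs.min()+xs.max())/2,ys.max()]])); print(hit(o_,d,np.array([0,0,129.]),np.array([0,0,1.])))
plan([470,294.7,80],toolrot(bframe(-15,0)),n=5)
```

```text
red_pin 0.75 [471.3 294.8  47.3]
[469.05427898 294.95960115 165.40157963] [[0.261, 0.965, -0.006], [0.965, -0.261, -0.002], [-0.003, -0.005, -1.0]]
178 256 260;184 251 266;190 251 267;196 250 267;202 249 268;208 250 268;214 249 268;220 249 268;226 250 268;[[466.90231835 286.29967829 129.        ]]
n 5 d [-0.003  0.001  0.703] w [-0.003  0.001 -0.005]
```

View pics/j.png

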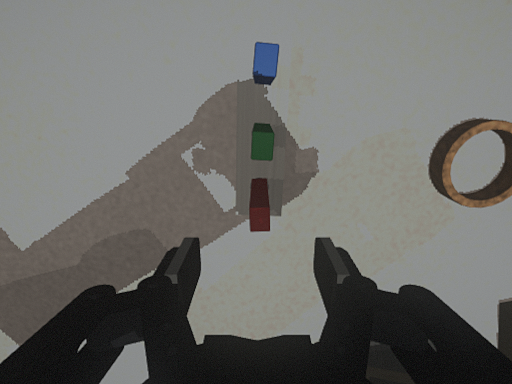

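The red handle (columns 249–268, rows 178–230) is centred between the fingers. I'll descend and grip it.

Call:
{"method": "step_arm", "body": {
  "increments": [
    {"dx":0,"dy":0,"dz":0.8,"wx":0,"wy":0,"wz":0},
    {"dx":0,"dy":0,"dz":0.8,"wx":0,"wy":0,"wz":0},
    {"dx":0,"dy":0,"dz":0.8,"wx":0,"wy":0,"wz":0},
    {"dx":0,"dy":0,"dz":0.7,"wx":0,"wy":0,"wz":0},
    {"dx":0,"dy":0,"dz":0.3,"wx":0,"wy":0,"wz":0}
  ]
}}

```text
time_s: 25.55
eef_pos: [469.5, 295.0, 81.5]
ee_rot: [-0.001, 0.794, 0.608, -0.002]
force: [0.3, 0.2, 0.2]
grip_width: 0.7
grip_force: 0.0
```

Call:
{"method": "step_arm", "body": {
  "increments": [
    {"dx":0,"dy":0,"dz":0,"wx":0,"wy":0,"wz":0},
    {"dx":0,"dy":0,"dz":0,"wx":0,"wy":0,"wz":0},
    {"dx":0,"dy":0,"dz":0,"wx":0,"wy":0,"wz":0},
    {"dx":0,"dy":0,"dz":0,"wx":0,"wy":0,"wz":0},
    {"dx":0,"dy":0,"dz":0,"wx":0,"wy":0,"wz":0}
  ],
  "fingers": 0,
  "squeeze": 60
}}

```text
time_s: 26.05
eef_pos: [470.2, 295.7, 83.2]
ee_rot: [-0.0, 0.794, 0.608, -0.0]
force: [-0.2, 0.1, 5.8]
grip_width: 0.156
grip_force: 58.5
```

Run:
```python
from h import *
p,R,s=cur(); print(p,R.round(3).tolist(),s["force"],s["grip_width"],s["grip_force"])
F=np.array([494.5,-30.5,74]);B=bframe(1.5)
p1=p-[0,0,-75]; k=p[2]-45; print("k",k)
plan(F+(k+48)*B[:,2],toolrot(B),p1,R,n=13)
```

```text
[470.18702168 295.6887031   83.241819  ] [[0.261, 0.965, -0.001], [0.965, -0.261, 0.0], [-0.0, -0.001, -1.0]] [-0.24958674  0.06832056  5.7804104 ] 0.15597852115387065 58.507736921310425
k 38.241818995362564
n 14 d [-0.936  0.075  0.028] w [-0.32   0.047 -0.194]
```

Run:
```python
from h import *
p,R,s=cur(); F=np.array([494.5,-30.5,74]);B=bframe(1.5)
t=F+(38.2+108)*B[:,2]; print(t)
p1=p+[0,0,100]
plan(t,toolrot(B),p1,R,n=15)
```

```text
[428.14933345 -32.23745335 204.26515384]
n 15 d [-0.883  0.016 -0.065] w [-0.298  0.043 -0.181]
```

Call:
{"method": "step_arm", "body": {
  "increments": [
    {"dx":0,"dy":0,"dz":-0.5,"wx":0,"wy":0,"wz":0},
    {"dx":0,"dy":0,"dz":-0.8,"wx":0,"wy":0,"wz":0},
    {"dx":0,"dy":0,"dz":-0.9,"wx":0,"wy":0,"wz":0},
    {"dx":0,"dy":0,"dz":-0.9,"wx":0,"wy":0,"wz":0},
    {"dx":0,"dy":0,"dz":-0.9,"wx":0,"wy":0,"wz":0}
  ]
}}

```text
time_s: 26.55
eef_pos: [469.9, 295.5, 184.0]
ee_rot: [-0.001, 0.794, 0.608, -0.001]
force: [1.3, 1.2, -0.1]
grip_width: 0.157
grip_force: 58.5
```

Call:
{"method": "step_arm", "body": {
  "increments": [
    {"dx":-0.88,"dy":0.02,"dz":-0.07,"wx":-0.3,"wy":0.04,"wz":-0.18},
    {"dx":-0.88,"dy":0.02,"dz":-0.07,"wx":-0.3,"wy":0.04,"wz":-0.18},
    {"dx":-0.88,"dy":0.02,"dz":-0.07,"wx":-0.3,"wy":0.04,"wz":-0.18},
    {"dx":-0.88,"dy":0.02,"dz":-0.07,"wx":-0.3,"wy":0.04,"wz":-0.18},
    {"dx":-0.88,"dy":0.02,"dz":-0.07,"wx":-0.3,"wy":0.04,"wz":-0.18}
  ]
}}

```text
time_s: 27.05
eef_pos: [446.9, 187.1, 191.3]
ee_rot: [0.056, 0.762, 0.643, 0.056]
force: [1.3, -0.9, -0.1]
grip_width: 0.158
grip_force: 58.6
```

Call:
{"method": "step_arm", "body": {
  "increments": [
    {"dx":-0.88,"dy":0.02,"dz":-0.07,"wx":-0.3,"wy":0.04,"wz":-0.18},
    {"dx":-0.88,"dy":0.02,"dz":-0.07,"wx":-0.3,"wy":0.04,"wz":-0.18},
    {"dx":-0.88,"dy":0.02,"dz":-0.07,"wx":-0.3,"wy":0.04,"wz":-0.18},
    {"dx":-0.88,"dy":0.02,"dz":-0.07,"wx":-0.3,"wy":0.04,"wz":-0.18},
    {"dx":-0.88,"dy":0.02,"dz":-0.07,"wx":-0.3,"wy":0.04,"wz":-0.18}
  ]
}}

```text
time_s: 27.55
eef_pos: [433.2, 77.9, 198.9]
ee_rot: [0.112, 0.723, 0.672, 0.111]
force: [-0.1, -0.1, -1.1]
grip_width: 0.153
grip_force: 58.6
```

Call:
{"method": "step_arm", "body": {
  "increments": [
    {"dx":-0.88,"dy":0.02,"dz":-0.06,"wx":-0.3,"wy":0.05,"wz":-0.18},
    {"dx":-0.88,"dy":0.02,"dz":-0.06,"wx":-0.3,"wy":0.05,"wz":-0.18},
    {"dx":-0.88,"dy":0.02,"dz":-0.06,"wx":-0.29,"wy":0.05,"wz":-0.18},
    {"dx":-0.88,"dy":0.02,"dz":-0.06,"wx":-0.29,"wy":0.05,"wz":-0.18},
    {"dx":-0.88,"dy":0.02,"dz":-0.06,"wx":-0.29,"wy":0.05,"wz":-0.19}
  ]
}}

```text
time_s: 28.05
eef_pos: [429.2, -32.1, 206.0]
ee_rot: [0.163, 0.678, 0.697, 0.166]
force: [0.2, 0.5, 0.6]
grip_width: 0.155
grip_force: 58.6
```

Call:
{"method": "step_arm", "body": {
  "increments": [
    {"dx":0,"dy":0,"dz":0,"wx":0,"wy":0,"wz":0},
    {"dx":0,"dy":0,"dz":0,"wx":0,"wy":0,"wz":0}
  ]
}}

```text
time_s: 28.25
eef_pos: [429.2, -31.5, 205.6]
ee_rot: [0.163, 0.679, 0.696, 0.166]
force: [-0.4, 0.2, -0.1]
grip_width: 0.155
grip_force: 58.6
```

Run:
```python
from h import *
p,R,c,T,o=wristlook(["breaker","terminal_middle","red_pin","grey_cap_a"],"k.png")
F=np.array([494.5,-30.5,74]);B=bframe(1.5)
print((p-F)@B,"rot err",np.degrees(Ro.from_matrix(R.T@toolrot(B)).as_rotvec()))
for l in ("grey_cap_a",):
  for r in eyes.cut_out("wrist",l)[:2]:
    o_,d=mrays(c,p,R,T,cv2.findNonZero(r["mask"].astype(np.uint8))[:,0])
    X=(hit(o_,d,F+10*B[:,2],B[:,2])-F)@B; print(l,X.min(0).round(1),X.max(0).round(1))
plan(F+(38.2+50)*B[:,2],toolrot(B),n=4)
```

```text
breaker 0.88 [564.3 -30.   41.4]
terminal_middle 0.84 [499.  -30.9  75.9]
red_pin 0.73 [445.2 -35.5 167.2]
grey_cap_a 0.93 [497.5   8.3  78.3]
grey_cap_a 0.78 [494.4 -67.7  75.5]
[  1.59442976   0.70104297 146.89627372] rot err [-0.15222474  0.11070187 -0.06759046]
grey_cap_a [-17.   21.3  10. ] [18.7 58.  10. ]
n 4 d [-0.015 -0.014  0.582] w [-0.007  0.002  0.003]
```

View pics/k.png

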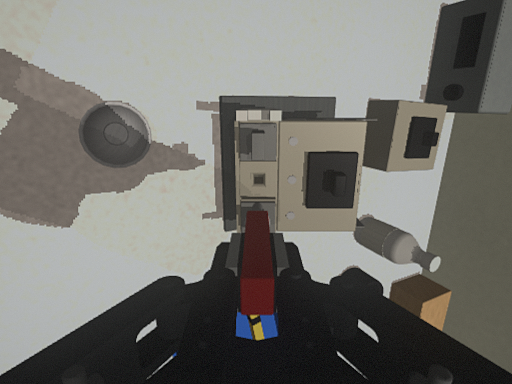

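Run:
```python
from h import *
p,R,s=cur(); c=eyes.capture("wrist"); T=np.array(c["tool_from_camera"])
F=np.array([494.5,-30.5,74]);B=bframe(1.5)
g=c["frame"].sum(2).astype(int)
print(g[170:192:1,248:272:2])
for X in ([0,0,38],[0,0,42],[0,0,68]):
    q=np.linalg.inv(T)@np.append(X,1); print(X,q[:2]/q[2]*c["fx"]+[c["cx"],c["cy"]])
m=(g[168:194,246:274]<260).astype(np.uint8)
n,l,st,ce=cv2.connectedComponentsWithStats(m)
for i in range(1,n): print(st[i],ce[i]+[246,168],((hit(*mrays(c,p,R,T,ce[i]+[246,168]),F,B[:,2])-F)@B).round(1))
```

```text
[[387 387 387 391 385 387 382 391 392 394 396 397]
 [391 384 388 394 385 391 389 393 394 392 395 396]
 [392 390 390 392 391 394 394 394 392 398 390 392]
 [393 386 370 374 373 374 377 374 385 390 392 390]
 [391 389 352 328 327 328 335 337 306 376 393 393]
 [384 395 370 276 277 274 272 268 197 384 397 397]
 [385 384 389 262 249 223 212 201 159 391 395 388]
 [384 385 389 232 228 205 204 196 192 394 390 395]
 [384 389 389 202 170 171 162 162 215 392 398 397]
 [388 387 391 190 162 157 156 148 215 399 393 386]
 [389 387 389 193 159 173 168 153 219 381 392 389]
 [385 393 391 199 167 171 170 149 228 383 386 392]
 [381 387 386 192 168 160 164 160 219 386 390 386]
 [385 386 393 188 161 158 160 156 217 392 394 394]
 [388 388 395 203 193 195 189 188 217 389 389 394]
 [388 384 379 272 270 280 275 278 225 387 385 394]
 [387 389 354 310 311 313 314 310 251 383 392 391]
 [387 381 331 317 314 347 341 343 333 384 388 388]
 [388 383 360 358 364 390 390 389 386 392 390 394]
 [374 384 386 386 385 380 385 386 378 387 383 388]
 [349 390 381 390 380 380 388 383 384 389 389 391]
 [348 371 381 385 382 381 385 382 376 384 390 390]]
[0, 0, 38] [258.32523684 218.33765391]
[0, 0, 42] [258.3000458  216.17788093]
[0, 0, 68] [258.15680974 203.8974248 ]
[  8   7  11  12 102] [259.23529412 180.04901961] [[ 2.5  0.4 -0. ]]
```

Run:
```python
from h import *
p,R,s=cur(); c=eyes.capture("wrist"); T=np.array(c["tool_from_camera"]);Ti=np.linalg.inv(T)
f=c["frame"].astype(int); red=(f[:,:,2]>1.8*f[:,:,1])&(f[:,:,2]>40)
for r in list(range(206,318,6))+list(range(300,318,2)):
    x=np.nonzero(red[r,225:295])[0]+225
    if len(x): print(r,x.min(),x.max(),(x.min()+x.max())/2,f[r,258].tolist())
for X in ([9,0,-45.8],[-9,0,-45.8],[9,0,34.2],[9,0,0],[0,0,60]):
    q=Ti@np.append(X,1); print(X,(q[:2]/q[2]*c["fx"]+[c["cx"],c["cy"]]).round(1))
```

```text
212 248 266 257.0 [29, 33, 65]
218 247 267 257.0 [31, 33, 64]
224 247 268 257.5 [29, 31, 63]
230 246 268 257.0 [32, 34, 65]
236 245 268 256.5 [29, 32, 63]
242 244 269 256.5 [28, 28, 62]
248 244 269 256.5 [30, 32, 63]
254 243 270 256.5 [26, 29, 62]
260 243 270 256.5 [30, 31, 62]
266 242 271 256.5 [29, 30, 62]
272 242 272 257.0 [32, 31, 64]
278 240 273 256.5 [30, 30, 74]
284 240 273 256.5 [22, 25, 84]
290 240 273 256.5 [25, 27, 86]
296 240 273 256.5 [25, 29, 86]
302 240 273 256.5 [27, 30, 86]
308 241 273 257.0 [24, 23, 83]
314 243 271 257.0 [39, 47, 86]
300 240 273 256.5 [25, 26, 85]
302 240 273 256.5 [27, 30, 86]
304 240 273 256.5 [30, 29, 86]
306 240 273 256.5 [26, 29, 85]
308 241 273 257.0 [24, 23, 83]
310 241 273 257.0 [25, 27, 85]
312 241 273 257.0 [28, 24, 85]
314 243 271 257.0 [39, 47, 86]
[9, 0, -45.8] [259.3 276.2]
[-9, 0, -45.8] [259.2 313.4]
[9, 0, 34.2] [258.4 207.9]
[9, 0, 0] [258.6 229.2]
[0, 0, 60] [258.2 207.4]
```

Call:
{"method": "step_arm", "body": {
  "increments": [
    {"dx":-0.01,"dy":0.07,"dz":0.6,"wx":0,"wy":0,"wz":0},
    {"dx":0,"dy":0,"dz":0.6,"wx":0,"wy":0,"wz":0},
    {"dx":0,"dy":0,"dz":0.6,"wx":0,"wy":0,"wz":0},
    {"dx":0,"dy":0,"dz":0.6,"wx":0,"wy":0,"wz":0},
    {"dx":0,"dy":0,"dz":0,"wx":0,"wy":0,"wz":0}
  ]
}}

```text
time_s: 29.15
eef_pos: [457.6, -30.4, 150.9]
ee_rot: [0.161, 0.679, 0.697, 0.165]
force: [-0.3, -0.6, 0.5]
grip_width: 0.159
grip_force: 58.6
```

Run:
```python
from h import *
p,R,s=cur(); c=eyes.capture("wrist"); T=np.array(c["tool_from_camera"]);Ti=np.linalg.inv(T)
F=np.array([494.5,-30.5,74]);B=bframe(1.5); loc=(p-F)@B; print(loc,s["force"])
def pj(X): q=Ti@np.append(X,1); return (q[:2]/q[2]*c["fx"]+[c["cx"],c["cy"]]).round(1)
h=loc[2]
for n,X in (("hole+",[7.25,0,h]),("hole-",[-7.25,0,h]),("shafttip",[0,0,68]),("collar",[9,0,38])): print(n,pj(X))
g=c["frame"].sum(2).astype(int)
np.set_printoptions(linewidth=250)
print(g[172:214:2,238:280:2])
```

```text
[ 2.07965829  1.09546442 85.23402373] [-0.28367806 -0.59396212  0.50924312]
hole+ [258.1 188.9]
hole- [258.1 205.2]
shafttip [258.2 203.9]
collar [258.3 206. ]
[[310 311 311 296 293 303 299 314 318 318 318 326 322 300 275 325 321 322 326 323 327]
 [315 325 318 309 306 312 292 314 318 317 325 323 327 305 276 334 333 329 338 340 338]
 [225 232 232 235 230 227 285 305 307 308 302 312 314 287 250 210 209 201 210 210 207]
 [411 406 411 413 408 415 373 359 364 364 364 374 369 374 421 423 418 415 422 423 419]
 [401 400 400 400 399 403 399 400 402 405 403 409 404 403 402 406 411 412 411 414 415]
 [405 404 404 404 397 400 399 402 399 405 404 403 404 405 401 411 408 411 412 416 412]
 [398 403 401 402 402 399 401 397 403 401 404 397 404 405 397 405 409 408 413 413 413]
 [366 355 407 408 408 401 397 397 400 399 403 400 400 405 404 402 407 407 412 411 413]
 [374 367 368 360 398 403 394 402 400 402 401 397 401 400 402 405 405 408 410 409 411]
 [342 379 375 370 369 398 383 366 356 363 360 357 376 371 371 413 409 412 412 410 411]
 [306 327 337 327 330 360 390 310 268 272 262 267 263 241 245 414 410 
[... 187 characters left out ...]
08]
 [228 233 231 225 229 354 370 260 168 160 175 175 163 214 246 410 405 413 406 412 413]
 [249 214 210 220 214 349 369 259 170 176 169 177 173 206 267 408 408 405 405 413 411]
 [377 382 384 382 378 374 366 254 160 173 176 174 159 206 255 409 410 407 406 402 402]
 [368 367 366 364 367 365 371 294 172 170 179 221 302 310 269 393 391 406 403 406 402]
 [365 360 365 362 367 371 331 217 164 163 180 214 297 335 317 365 370 387 395 398 401]
 [368 363 364 365 362 365 384 247 163 167 181 193 311 376 372 366 373 370 371 384 387]
 [364 362 362 362 380 319 279 174 168 177 172 173 182 316 319 370 370 375 366 375 371]
 [364 371 369 374 312 106 120 131 142 119 128 127 127 122 105 359 371 376 372 369 370]]
```

Call:
{"method": "step_arm", "body": {
  "increments": [
    {"dx":-0.02,"dy":0.06,"dz":0,"wx":0,"wy":0,"wz":0},
    {"dx":0,"dy":0,"dz":0,"wx":0,"wy":0,"wz":0}
  ]
}}

```text
time_s: 29.4
eef_pos: [459.6, -31.5, 153.9]
ee_rot: [0.163, 0.679, 0.697, 0.166]
force: [-0.1, -1.1, -0.7]
grip_width: 0.157
grip_force: 58.6
```

Run:
```python
from h import *
p,R,s=cur(); c=eyes.capture("wrist")
F=np.array([494.5,-30.5,74]);B=bframe(1.5); print((p-F)@B,"rot err",np.degrees(Ro.from_matrix(R.T@toolrot(B)).as_rotvec()))
g=c["frame"].sum(2).astype(int)
np.set_printoptions(linewidth=250)
print(g[186:216:2,244:274])
```

```text
[ 5.20563255 -0.11223714 87.03204183] rot err [-0.08582308  0.10951519  0.02593576]
[[403 396 404 404 400 399 395 404 397 404 402 404 400 404 397 402 398 402 396 402 404 402 408 410 408 414 410 408 406 413]
 [352 389 377 350 352 348 344 351 353 349 367 369 370 372 376 378 379 364 353 401 415 408 413 405 418 413 403 409 414 410]
 [372 361 391 401 304 246 252 259 251 258 246 235 240 236 241 219 251 236 274 403 420 401 411 402 415 407 411 410 411 406]
 [332 318 364 388 289 175 152 161 168 173 173 171 162 168 163 155 211 189 287 399 408 410 404 407 406 407 410 413 407 411]
 [222 215 308 343 263 172 158 163 167 168 175 175 169 161 164 164 208 213 296 396 410 409 406 401 405 408 405 410 413 404]
 [227 218 289 311 205 152 155 162 171 173 171 171 178 168 172 160 211 207 296 395 409 406 409 406 406 410 409 411 403 411]
 [215 195 353 398 244 150 163 167 171 163 164 169 171 173 175 156 206 232 308 394 409 408 403 403 407 404 406 402 408 409]
 [359 380 379 388 221 142 147 148 160 149 159 155 154 162 149 157 206 222 297 396 402 406 408 406 401 401 407 405 400 405]
 [375 373 367 345 311 303 315 313 306 317 301 277 275 251 272 284 305 265 299 375 400 408 402 404 405 403 407 403 407 406]
 [366 348 324 310 307 310 300 316 319 237 172 169 174 171 176 197 211 285 350 356 399 399 392 389 394 392 393 371 394 408]
 [368 367 370 371 366 369 368 385 255 159 158 172 175 170 175 192 218 233 315 392 399 369 367 373 371 365 371 366 383 390]
 [355 364 367 358 368 365 369 393 246 148 173 171 174 168 178 196 208 225 301 372 372 375 374 372 367 373 371 371 375 368]
 [367 364 374 333 319 326 280 241 171 158 170 172 172 186 176 171 171 165 182 258 318 323 321 349 374 372 373 372 372 371]
 [370 375 310 163 106 115 129 128 117 131 122 104 132 125 118 125 120 132 126 124 117 122 107 202 361 386 361 375 372 370]
 [372 373 233 113 124 132 129 118 134 125 127 126 126 133 118 133 129 134 135 131 121 136 118 116 331 375 377 368 371 370]]
```

Call:
{"method": "step_arm", "body": {
  "increments": [
    {"dx":0,"dy":-0.05,"dz":0,"wx":0,"wy":0,"wz":0},
    {"dx":0,"dy":0,"dz":0,"wx":0,"wy":0,"wz":0},
    {"dx":0,"dy":0,"dz":0,"wx":0,"wy":0,"wz":0},
    {"dx":0,"dy":0,"dz":0,"wx":0,"wy":0,"wz":0}
  ]
}}

```text
time_s: 29.85
eef_pos: [458.2, -31.4, 152.5]
ee_rot: [0.162, 0.679, 0.697, 0.166]
force: [0.2, -0.5, -0.7]
grip_width: 0.158
grip_force: 58.6
```

```bash
cat > m.py <<'E'
from h import *
F=np.array([494.5,-30.5,74]);B=bframe(1.5)
for i in range(3):
    p,R,s=cur(); c=eyes.capture("wrist"); print(((p-F)@B).round(2))
g=c["frame"].sum(2).astype(int)
np.set_printoptions(linewidth=250)
print(g[184:216:2,244:274])
E
python3 m.py
```

```text
[3.320e+00 6.000e-02 8.645e+01]
[3.300e+00 5.000e-02 8.641e+01]
[3.270e+00 8.000e-02 8.639e+01]
[[403 403 404 399 402 397 403 402 399 402 402 395 396 404 398 400 402 394 400 403 394 403 408 413 412 407 410 407 412 412]
 [404 405 397 401 397 397 393 401 393 400 399 398 406 395 397 400 401 398 400 401 401 400 409 405 409 403 415 411 413 407]
 [374 359 397 398 388 369 372 378 378 376 376 378 375 382 378 378 383 381 384 383 368 400 414 405 414 408 406 408 409 418]
 [362 368 385 387 368 384 338 283 276 290 292 290 297 277 287 282 279 282 281 266 217 385 412 414 410 404 412 414 410 406]
 [361 384 384 379 377 396 348 205 148 159 165 161 167 154 151 156 161 160 177 234 228 381 417 409 407 405 410 408 402 410]
 [221 211 214 205 194 355 347 207 155 172 165 177 176 172 167 169 166 150 196 242 222 383 416 412 410 404 410 408 409 405]
 [226 225 224 217 208 362 330 196 151 171 159 170 176 169 160 172 165 160 192 234 229 365 413 409 408 414 411 405 409 407]
 [227 230 220 220 191 354 330 202 160 162 165 170 174 170 172 171 170 157 196 236 233 344 402 406 400 407 408 407 404 409]
 [214 204 354 385 38
[... 264 characters left out ...]
231 169 171 169 172 179 186 203 276 320 342 297 369 395 393 392 392 391 392 402 402]
 [368 368 366 350 345 340 347 359 240 168 169 176 169 175 176 198 213 221 315 397 417 377 368 368 367 373 372 371 392 395]
 [361 363 369 365 365 368 371 388 244 152 168 169 172 168 172 196 208 237 309 365 371 374 364 374 365 372 368 372 366 370]
 [363 369 374 344 323 324 279 243 170 156 164 165 177 181 175 159 168 165 185 252 313 324 316 345 372 372 372 369 374 370]
 [363 379 311 159 114 121 127 125 124 127 126 132 126 127 119 126 124 124 118 129 115 117 102 198 360 381 375 373 367 373]
 [376 376 233 125 123 122 131 139 132 122 133 134 127 129 133 128 124 131 134 127 129 123 102 119 325 370 380 374 372 373]]
```

Call:
{"method": "step_arm", "body": {
  "increments": [
    {"dx":0,"dy":-0.01,"dz":0.3,"wx":0,"wy":0,"wz":0},
    {"dx":0,"dy":0,"dz":0.3,"wx":0,"wy":0,"wz":0},
    {"dx":0,"dy":0,"dz":0.2,"wx":0,"wy":0,"wz":0},
    {"dx":0,"dy":0,"dz":0,"wx":0,"wy":0,"wz":0},
    {"dx":0,"dy":0,"dz":0,"wx":0,"wy":0,"wz":0}
  ]
}}

```text
time_s: 30.5
eef_pos: [467.0, -31.1, 134.3]
ee_rot: [0.162, 0.679, 0.697, 0.166]
force: [0.2, 0.8, -0.3]
grip_width: 0.156
grip_force: 58.6
```

Call:
{"method": "step_arm", "body": {
  "increments": [
    {"dx":0,"dy":0,"dz":0.12,"wx":0,"wy":0,"wz":0},
    {"dx":0,"dy":0,"dz":0.12,"wx":0,"wy":0,"wz":0},
    {"dx":0,"dy":0,"dz":0,"wx":0,"wy":0,"wz":0}
  ]
}}

```text
time_s: 30.8
eef_pos: [469.7, -31.0, 128.8]
ee_rot: [0.162, 0.679, 0.697, 0.166]
force: [0.2, 0.0, -0.8]
grip_width: 0.152
grip_force: 58.6
```

No contact force, and the shaft tip is about 8 mm below the face, so it has entered. Continuing.

Call:
{"method": "step_arm", "body": {
  "increments": [
    {"dx":0,"dy":0,"dz":0.2,"wx":0,"wy":0,"wz":0},
    {"dx":0,"dy":0,"dz":0.2,"wx":0,"wy":0,"wz":0},
    {"dx":0,"dy":0,"dz":0.2,"wx":0,"wy":0,"wz":0},
    {"dx":0,"dy":0,"dz":0,"wx":0,"wy":0,"wz":0},
    {"dx":0,"dy":0,"dz":0,"wx":0,"wy":0,"wz":0}
  ]
}}

```text
time_s: 31.3
eef_pos: [476.5, -30.9, 115.6]
ee_rot: [0.162, 0.679, 0.697, 0.166]
force: [0.3, -0.9, -1.1]
grip_width: 0.157
grip_force: 58.6
```

Call:
{"method": "step_arm", "body": {
  "increments": [
    {"dx":0,"dy":0,"dz":0.12,"wx":0,"wy":0,"wz":0},
    {"dx":0,"dy":0,"dz":0,"wx":0,"wy":0,"wz":0}
  ]
}}

```text
time_s: 31.5
eef_pos: [477.9, -30.9, 112.9]
ee_rot: [0.162, 0.679, 0.697, 0.166]
force: [0.7, -0.3, -0.3]
grip_width: 0.158
grip_force: 58.6
```

Call:
{"method": "step_arm", "body": {
  "increments": [
    {"dx":0,"dy":0,"dz":0.06,"wx":0,"wy":0,"wz":0},
    {"dx":0,"dy":0,"dz":0,"wx":0,"wy":0,"wz":0}
  ]
}}

```text
time_s: 31.7
eef_pos: [478.5, -30.9, 111.7]
ee_rot: [0.162, 0.679, 0.697, 0.166]
force: [-0.1, 0.3, -0.6]
grip_width: 0.156
grip_force: 58.6
```

Call:
{"method": "step_arm", "body": {
  "increments": [
    {"dx":0,"dy":0,"dz":0.05,"wx":0,"wy":0,"wz":0},
    {"dx":0,"dy":0,"dz":0,"wx":0,"wy":0,"wz":0}
  ]
}}

```text
time_s: 31.9
eef_pos: [479.1, -30.9, 110.6]
ee_rot: [0.162, 0.679, 0.697, 0.166]
force: [0.0, 0.3, 0.4]
grip_width: 0.155
grip_force: 58.6
```

Call:
{"method": "step_arm", "body": {
  "increments": [
    {"dx":0,"dy":0,"dz":0.05,"wx":0,"wy":0,"wz":0},
    {"dx":0,"dy":0,"dz":0,"wx":0,"wy":0,"wz":0}
  ]
}}

```text
time_s: 32.1
eef_pos: [479.7, -30.9, 109.4]
ee_rot: [0.162, 0.679, 0.697, 0.166]
force: [-0.6, -0.0, -0.3]
grip_width: 0.155
grip_force: 58.6
```

Call:
{"method": "step_arm", "body": {
  "increments": [
    {"dx":0,"dy":0,"dz":0.04,"wx":0,"wy":0,"wz":0},
    {"dx":0,"dy":0,"dz":0,"wx":0,"wy":0,"wz":0}
  ]
}}

```text
time_s: 32.3
eef_pos: [480.1, -30.8, 108.5]
ee_rot: [0.162, 0.679, 0.697, 0.166]
force: [-0.1, 0.4, -0.1]
grip_width: 0.152
grip_force: 58.6
```

Call:
{"method": "step_arm", "body": {
  "increments": [
    {"dx":0,"dy":0,"dz":0.04,"wx":0,"wy":0,"wz":0},
    {"dx":0,"dy":0,"dz":0,"wx":0,"wy":0,"wz":0}
  ]
}}

```text
time_s: 32.5
eef_pos: [480.5, -30.8, 108.2]
ee_rot: [0.163, 0.679, 0.697, 0.166]
force: [-9.2, -0.5, 10.0]
grip_width: 0.154
grip_force: 60.6
```

Call:
{"method": "step_arm", "body": {
  "increments": [
    {"dx":0,"dy":0,"dz":0.04,"wx":0,"wy":0,"wz":0},
    {"dx":0,"dy":0,"dz":0,"wx":0,"wy":0,"wz":0}
  ]
}}

```text
time_s: 32.7
eef_pos: [480.7, -30.8, 108.2]
ee_rot: [0.163, 0.678, 0.697, 0.166]
force: [-24.6, -0.8, 29.5]
grip_width: 0.157
grip_force: 64.0
```

Call:
{"method": "step_arm", "body": {
  "increments": [
    {"dx":0,"dy":0,"dz":-0.02,"wx":0,"wy":0,"wz":0},
    {"dx":0,"dy":0,"dz":0,"wx":0,"wy":0,"wz":0},
    {"dx":0,"dy":0,"dz":0,"wx":0,"wy":0,"wz":0},
    {"dx":0,"dy":0,"dz":0,"wx":0,"wy":0,"wz":0},
    {"dx":0,"dy":0,"dz":0,"wx":0,"wy":0,"wz":0}
  ],
  "fingers": 50
}}

```text
time_s: 33.2
eef_pos: [480.8, -30.8, 107.1]
ee_rot: [0.162, 0.679, 0.697, 0.166]
force: [-0.0, 0.2, -0.1]
grip_width: 0.583
grip_force: 0.0
```

Call:
{"method": "step_arm", "body": {
  "increments": [
    {"dx":0,"dy":0,"dz":-0.6,"wx":0,"wy":0,"wz":0},
    {"dx":0,"dy":0,"dz":-0.8,"wx":0,"wy":0,"wz":0},
    {"dx":0,"dy":0,"dz":-0.8,"wx":0,"wy":0,"wz":0},
    {"dx":0,"dy":0,"dz":-0.9,"wx":0,"wy":0,"wz":0},
    {"dx":0,"dy":0,"dz":-0.9,"wx":0,"wy":0,"wz":0}
  ]
}}

```text
time_s: 33.7
eef_pos: [435.1, -31.8, 197.2]
ee_rot: [0.162, 0.679, 0.697, 0.166]
force: [0.9, -0.4, -1.5]
grip_width: 0.585
grip_force: 0.0
```

Call:
{"method": "step_arm", "body": {
  "increments": [
    {"dx":0,"dy":0,"dz":0,"wx":0,"wy":0,"wz":0},
    {"dx":0,"dy":0,"dz":0,"wx":0,"wy":0,"wz":0}
  ]
}}

```text
time_s: 33.9
eef_pos: [435.7, -31.9, 196.3]
ee_rot: [0.163, 0.679, 0.697, 0.166]
force: [0.5, -0.1, 0.1]
grip_width: 0.581
grip_force: 0.0
```

Run:
```python
from h import *
p,R,c,T,o=wristlook(["red_pin","grey_cap_a"]); Ti=np.linalg.inv(T)
F=np.array([494.5,-30.5,74]);B=bframe(1.5); loc=(p-F)@B; print(loc)
f=c["frame"].astype(int); red=(f[:,:,2]>1.8*f[:,:,1])&(f[:,:,2]>40)
for r in range(120,300,8):
    x=np.nonzero(red[r,225:295])[0]+225
    if len(x)>4: print(r,x.min(),x.max(),(x.min()+x.max())/2,f[r,258].tolist())
# predicted handle corners if seated, centre at breaker (x0,0)
for x0 in (loc[0]-.8,):
  for y,h in ((9,4),(9,84),(-9,84)):
    for dx in (-7,7):
      X=Ti@np.append(R.T@(F+B@np.array([x0+dx,y,h])-p),1); print(y,h,dx,(X[:2]/X[2]*c["fx"]+[c["cx"],c["cy"]]).round(1))
s=eyes.capture("scene"); print([np.round(w(0,s,d["point"])).tolist()+[round(d["p"],2)] for d in eyes.landmark_of("scene","red_pin")])
s=eyes.capture("top")
for l in ("red_pin","green_pin","blue_pin","bar","orange_cap","grey_cap_a"): print(l,[np.round(w(0,s,d["point"])).tolist()+[round(d["p"],2)] for d in eyes.landmark_of("top",l)])
```

```text
red_pin 0.97 [496.1 -30.9  75.8]
grey_cap_a 0.75 [496.4 -66.7  75.2]
grey_cap_a 0.61 [495.9  11.3  74.6]
[3.13652213e+00 9.74437838e-02 1.35634721e+02]
176 248 261 254.5 [25, 29, 62]
184 244 261 252.5 [38, 41, 103]
192 239 260 249.5 [37, 41, 110]
200 235 258 246.5 [31, 36, 108]
208 234 256 245.0 [92, 97, 97]
216 234 253 243.5 [46, 48, 49]
9 4 -7 [250.3 173.8]
9 4 7 [264.5 173.8]
9 84 -7 [247.6 199.7]
9 84 7 [267.  199.7]
-9 84 -7 [247.9 222.7]
-9 84 7 [266.8 222.7]
[[496.0, -34.0, 77.0, 0.47]]
red_pin [[500.0, -31.0, 77.0, 0.51]]
green_pin [[485.0, 340.0, 46.0, 0.42]]
blue_pin [[500.0, 391.0, 43.0, 0.46], [498.0, -29.0, 76.0, 0.31]]
bar [[535.0, -306.0, 1.0, 0.92]]
orange_cap [[472.0, -318.0, 8.0, 0.73], [698.0, 246.0, 0.0, 0.68], [497.0, -27.0, 71.0, 0.57], [500.0, -69.0, 74.0, 0.41]]
grey_cap_a [[498.0, -70.0, 71.0, 0.62], [495.0, 7.0, 70.0, 0.57]]
```

```bash
python3 -c "
from h import *
print(ctrl.sense()['time_s'],finish_job())"
```

```text
the job is handed in; nothing more can be done
34.5 None
```

The job is handed in at 34.5 s: the bar and then the orange cap are in the blue tray, and the red pin is seated in the middle terminal (about 38 N at the collar). Once released the pin leaned about 6° down-slope in its loose hole. I didn't view a final picture; the tray and the untouched caps and pins were checked only by the networks' readings. The bar grasp took two tries because the fingertips were about 30 mm shorter than stated, and setting the bar down briefly pressed on the tray with about 55 N through the fingers or bar. I viewed 11 pictures, one over the limit.

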